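# Set a magnetic stirrer to speed four and start it

### The arm

A 6-joint arm with a two-finger parallel gripper is mounted at the origin on the work surface. World frame = base frame: x ahead of the robot, y to its left, z up, the work surface at z = 0. Lengths are in m, angles in rad, forces in N, time in s.
With the tool pointing down it reaches from about 0.35 to 0.775 m from the base axis. Payload 5.5 kg.
Tool frame: the origin (TCP) lies at the very end of the fingers, on their centre line; the grasp point (between the pads) lies 19 mm behind it (env.grasp_offset is the distance from the TCP to the grasp point, in m); z points along the fingers, x is the direction in which the jaws open and shut, and the axes are right-handed (so a half turn about z gives the same grasp; the last joint's range is limited). The gripper opens to 85 mm and grips with 20 to 120 N. Pads are 22 mm wide; open, the fingers measure 114 mm over their backs; the gripper's body (76 mm by 85 mm) begins 54 mm behind the grasp point. The pads swing forward as they close: fully open they stand 13 mm farther back than shut.
Start: joints at [0.967, 0.313, 0.046, 1.304, 0, 1.431], TCP at [0.257, 0.514, 0.231] pointing down, gripper open.
Joint ranges: [-2.76, 2.76], [-0.86, 1.69], [-1.03, 1.26], [-2.2, 2.34], [-1.47, 1.5], [-3.14, 3.14]. Speed limits (rad/s): [2.57, 2.57, 3.14, 3.14, 3.14, 3.14].

### API

Orientations are given as a unit quaternion [w, x, y, z].
In Python, from workcell import status, viewer, env gives the robot as it stands.
- The arm moves only by the tool carry_out, never from a script. Its argument "plan" is a list of rows, each an object of numbers: "x", "y", "z": the shift along the tool's x, y, z in m; "ax", "ay", "az": the turn, a rotation vector about the tool's x, y, z in rad; "hand": the opening, from 0 (shut) to 1 (fully open). In form: [{"x": .., "y": .., "z": .., "ax": .., "ay": .., "az": .., "hand": ..}, ...]. A call has 1 to 12 rows; each row is the pose to reach, as a shift and turn from the pose measured when the call began, along the tool's axes at that moment; what a row does not reach only later rows make up. A row lasts 1/12 s, in which the tool goes at most 41.7 mm and 7.16 degrees, less where a joint would pass 70% of its speed; a pose out of reach is approached as far as the arm can. A call with a gripper value outside its range is refused whole. The fingers move at their own pace and stop on an object; "squeeze" is the grip in N (left out, the last holds). Time passes only in rows, so rows that repeat a pose let the fingers close. It gives the time, the measured TCP pose, the force and the opening at its end, in the units of the state.
- status.get_state(): the state, without advancing time (a new reading comes with each control period).
- viewer.read_camera(name): name is "scene" or "top" or "wrist"; returns the picture (384x512x3 uint8, red, green, blue); there is no depth.
- viewer.camera_model(name): a dict with "vfov" (degrees; the focal length in pixels is half the picture's height over the tangent of half this angle, whatever the lens; pixels are square), "cx", "cy" (the principal point, pixels), "T" (4x4, takes a point from camera to world coordinates). Camera axes: x right, y down, z forward; pixel columns grow to the right and rows downward; lengths in m; the calibration is good to about 2 mm. A picture is of the moment at which its call begins: read the wrist's pose just before it. camera_model takes no time and is no camera call; for the wrist camera it gives the pose at the moment of the call.
- env.hand_in(): hands the job in, once; it reports no verdict.
The state is a dict: "clock": time; "joint_pos": joint angles; "qvel": joint speeds; "tau": joint torques, N m; "tcp_pos": TCP position; "orientation": TCP orientation; "wrist_force": force on the tool from outside, world axes, zero at the start; "ft_torque": the same for the moment, N m; "finger_gap": finger opening in m.
Only numpy, scipy, OpenCV 4.12 (cv2) and the standard library are available. Lean on these libraries where they do the work, as an engineer would, in place of code of your own. Each camera call takes 0.05 s, during which the arm holds its last target.

### The job

Start the magnetic stirrer at speed four. With a fingertip, push the nose of the stirring selector (the right-hand one of the two, seen from the low front edge of the sloped panel) round clockwise, click by click, until it points at the fourth dot after the open off ring; do not take the selector between the fingers and do not go past the fourth dot. Then press the round start button between the selectors right down with a fingertip and let it come up again; leave the heating selector at off, and leave the jar on its plate and the bottle and glassware around the stirrer where they stand.

Things in the scene. Friction and masses are not known exactly. Their poses are not given: they have to be found in the camera images.
- panel: sloped control panel on the front of the stirrer. Origin: centre of its face, on the surface, about 70 mm above the bench. z: square out of the face, up and leaning 15 degrees towards the low front edge; x: up the slope to the rear (12 o'clock of the dials); y: to the left. Face 114 mm (x) by 220 mm (y). On it: stirring selector at y -60 mm, start button at 0, heating selector at y +60 mm. Does not move.
- stirrer: the whole stirrer, fixed: blue case 220 mm wide (y), 300 mm deep (x), white ceramic top plate 180 mm square, its upper face 100 mm above the bench, behind the panel. Origin on the bench under its centre; x to the rear, y to the left, z up
- stir_dial (a joint): turn of the stirring selector, rad: 0 at off, grows clockwise from above, 0.628 (36 degrees) a click: dot 3 at 1.885, dot 4 at 2.513, dot 6 at 3.770 (stop). Starts at off, dot 1 or dot 2. A sprung ball holds it in each place; leaving one takes about 0.06 N m (2 to 3 N at 25 mm from the axis); a little past half-way it jumps on by itself into the next, away from the finger.
- stir_dial_axis (a point): point on the panel's face on the stirring selector's axis, axes as the panel. The scale is printed round it at 40 mm radius: an open ring (off), then six growing dots, clockwise, 36 degrees apart. Off lies 108 degrees anticlockwise of 12 o'clock (to the left), dot 3 at 12 o'clock, dot 4 next to the right. No letters
- stir_dial_nose (a point): point in the nose of the stirring selector, 24 mm from the axis, 17 mm above the panel; turns with it: x outward along the nose, z as the panel's. Black pointer knob: skirt of 20 mm radius, 1 to 7 mm above the panel; on it a round hub of 13 mm radius and one straight nose 9 mm wide, ending 34 mm from the axis, both 7 to 27 mm above the panel; white line along the nose.
- heat_dial (a joint): turn of the heating selector (left, same shape and scale as the stirring selector) in rad, 0 at off, where it starts and must stay; grows clockwise
- heat_dial_axis (a point): fixed point on the panel's face on the axis of the heating selector, axes as the panel
- start_key (a joint): travel of the start button in m: 0 up, 0.005 fully down; a spring returns it (1.5 N to begin, 4 N fully down)
- start_key_top (a point): centre of the start button's flat top, 9 mm above the panel when up, axes as the panel; metal cap of 10 mm radius, moves square into the panel; collar round it of 13.5 mm radius and 3 mm height
- sample_center (a point): closed white sample jar, 56 mm diameter, 105 mm high, on the stirrer's top plate; point at its centre, half-way up
- wash_center (a point): white wash bottle to the left of the stirrer, 66 mm diameter, 162 mm high, with a bent spout to 195 mm; point on its axis 80 mm above its foot
- beaker_center (a point): empty glass beaker to the right of the stirrer, 70 mm diameter at the rim, 95 mm high; point on its axis, half-way up
- cylinder_center (a point): empty glass measuring cylinder beyond the wash bottle, 250 mm high, tube 38 mm diameter, foot 80 mm diameter; point on its axis, half-way up

How it is judged:
On the way, in this order (a step that is already met when the one before it is completed fails the run):
1. the stirring selector sits in position four (value of joint stir_dial between 2.363 and 2.663 rad and velocity of joint stir_dial between -0.1 and 0.1 rad/s), for 0.2 s.
2. the start button is pressed right down (value of joint start_key above 0.004 m), for 0.03 s.
At the end, for the whole second after the job is handed in: The stirring selector rests at the fourth dot (within 0.15 rad), the start button has been pressed and is up again, the heating selector is at off (within 0.15 rad), and the sample jar, wash bottle, beaker and measuring cylinder are within 15 mm of where they stood (all of step 1 and value of joint start_key below 0.001 m and value of joint heat_dial below 0.15 rad and distance of each of sample_center, wash_center, beaker_center, cylinder_center from where it was at the start of the episode below 0.015 m); the robot touches nothing.
It fails at once if the stirring selector is turned past the fourth dot (more than half a click beyond it) (value of joint stir_dial above 2.827 rad).
It fails at once if the start button is pressed before the selector is at the fourth dot (value of joint start_key above 0.003 m and value of joint stir_dial below 2.199 rad).
It fails at once if the heating selector is turned from off (half a click) (value of joint heat_dial above 0.314 rad).
It fails at once if the stirring selector is taken between the fingers (x of the grasp point in the frame of stir_dial_nose between -0.045 and 0.012 m and y of the grasp point in the frame of stir_dial_nose between -0.004 and 0.004 m and z of the grasp point in the frame of stir_dial_nose between -0.03 and 0.018 m).
It fails at once if the sample jar, wash bottle, beaker or measuring cylinder is lifted, carried, knocked over or pushed away (distance of any of sample_center, wash_center, beaker_center, cylinder_center from where it was at the start of the episode above 0.025 m).
It also fails if it takes over 48 s, if anything falls off the work surface, if the arm or the gripper's body presses on something with over 40 N, if the wrist force passes 120 N, or if a joint passes its speed limit or range.

## Working session

There is one attempt and no reset: what is moved stays moved. The work goes in short steps, Python scripts to look and compute and a tool call to move; the robot and the scene stay as the last step left them, time stands still between calls to the robot, and variables do not carry over. Pictures are saved under pics/ and viewed, and the job is handed in when it is done.

Besides the shell and the picture viewer there is one more tool, called after "Request:" in YAML: its name, and indented under it one key for each argument. carry_out: Moves the arm, as the interface text tells. Its arguments: {"type":"object","properties":{"plan":{"type":"array"},"squeeze":{"type":"number"}},"required":["plan"]}

```bash
mkdir -p pics; ls; python3 - <<'E'
from workcell import status, viewer, env
import cv2
print(status.get_state(), env.grasp_offset)
for n in ("scene","top","wrist"):
    m=viewer.camera_model(n); print(n,m)
    cv2.imwrite(f"pics/{n}0.png",cv2.cvtColor(viewer.read_camera(n),cv2.COLOR_RGB2BGR))
E
```

```text
pics
{'clock': 0.0, 'joint_pos': array([9.67403828e-01, 3.13973640e-01, 4.49652154e-02, 1.30356640e+00,
       3.08062419e-05, 1.43121251e+00]), 'qvel': array([ 2.85618754e-04, -5.84249798e-04,  9.12236392e-04, -5.23489219e-04,
       -3.41372901e-04, -2.48748540e-05]), 'tau': array([-1.28072075e-03, -4.80628037e+01,  2.98532331e+01,  1.93224364e-02,
       -2.56565926e-05, -3.24877661e-06]), 'tcp_pos': array([0.25693507, 0.51384102, 0.23041844]), 'orientation': array([ 3.43546107e-04,  8.50692816e-01,  5.25662384e-01, -8.20350427e-04]), 'wrist_force': array([-0.19972351,  0.38711545, -0.33893444]), 'ft_torque': array([ 0.02979662, -0.06411438, -0.05233859]), 'finger_gap': 0.08570189979223693} 0.0187
scene {'vfov': 46.44428800518993, 'cx': 260.39952416105956, 'cy': 192.2256521851154, 'T': array([[-0.05463158,  0.81109588, -0.5823563 ,  1.30655113],
       [ 0.99845317,  0.03834293, -0.04026279,  0.16777419],
       [-0.01032773, -0.58365511, -0.81193599,  1.05427839],
       [ 0.        ,  0.        ,  0.        ,  1.        ]])}
top {'vfov': 47.136108584847534, 'cx': 256.6389972028191, 'cy': 191.85248168667135, 'T': array([[-9.99012137e-03, -9.93049177e-01,  1.17275441e-01,
         4.85864514e-01],
       [-9.99949470e-01,  1.00525825e-02, -5.89025151e-05,
         1.42374810e-01],
       [-1.12042795e-03, -1.17270104e-01, -9.93099425e-01,
         1.36565418e+00],
       [ 0.00000000e+00,  0.00000000e+00,  0.00000000e+00,
         1.00000000e+00]])}
wrist {'vfov': 61.706058660658584, 'cx': 252.03219900345542, 'cy': 189.71432911041285, 'T': array([[ 0.44768873,  0.85592985,  0.25876416,  0.19143897],
       [ 0.89418889, -0.4282041 , -0.13064259,  0.5470395 ],
       [-0.00101702,  0.28987125, -0.95706511,  0.3721555 ],
       [ 0.        ,  0.        ,  0.        ,  1.        ]])}
```

View pics/scene0.png

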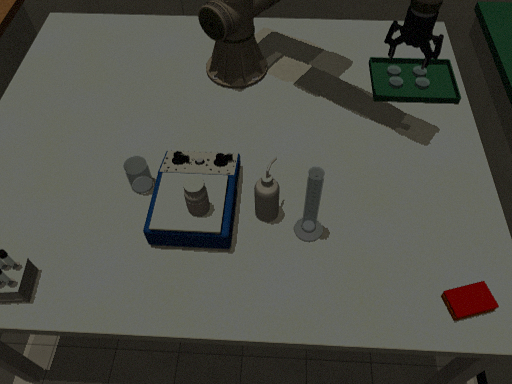

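View pics/top0.png

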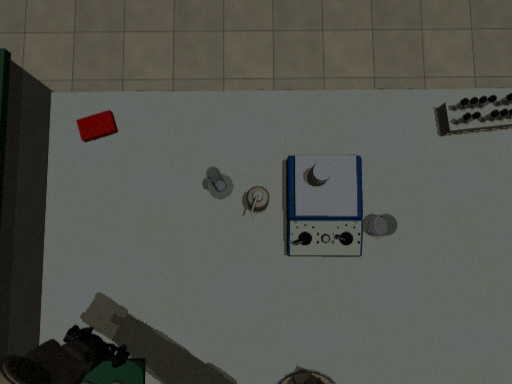

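View pics/wrist0.png

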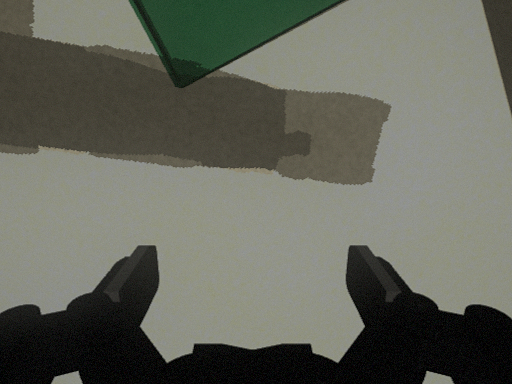

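The top view shows the stirrer at columns 287–362, rows 155–257. The panel faces the robot, with the selectors near (305,238) and (345,238) and the button near (325,238). I'll zoom in next.

```bash
cat > h.py <<'E'
import numpy as np, cv2
from workcell import status, viewer, env
def ray(m,u,v):
    f=192/np.tan(np.radians(m['vfov'])/2)
    T=np.array(m['T']); d=T[:3,:3]@np.array([(u-m['cx'])/f,(v-m['cy'])/f,1]); return T[:3,3],d
def onz(m,u,v,z):
    o,d=ray(m,u,v); return o+d*(z-o[2])/d[2]
def proj(m,p):
    f=192/np.tan(np.radians(m['vfov'])/2); T=np.array(m['T'])
    c=T[:3,:3].T@(np.asarray(p)-T[:3,3]); return np.array([m['cx']+f*c[0]/c[2],m['cy']+f*c[1]/c[2]])
E
python3 - <<'E'
from h import *
a=cv2.imread('pics/top0.png')[145:265,275:405]; a=cv2.convertScaleAbs(cv2.resize(a,None,fx=5,fy=5,interpolation=cv2.INTER_CUBIC),alpha=1.5)
cv2.imwrite('pics/topz.png',a[:600])
a=cv2.imread('pics/scene0.png')[140:250,140:250]; a=cv2.convertScaleAbs(cv2.resize(a,None,fx=5,fy=5,interpolation=cv2.INTER_CUBIC),alpha=1.5)
cv2.imwrite('pics/scz.png',a)
m=viewer.camera_model('top')
for n,u,v,z in [('corner FL',288,256,.055),('FR',362,256,.055),('BL',287,155,.1),('BR',362,154,.1),('btn',325,238,.079),('stir',345,238,.097),('heat',305,238,.097)]:
    print(n,onz(m,u,v,z).round(4))
E
```

```text
corner FL [0.4493 0.0518 0.055 ]
FR [ 0.4472 -0.1663  0.055 ]
BL [0.7429 0.0524 0.1   ]
BR [ 0.7437 -0.1669  0.1   ]
btn [ 0.5007 -0.0551  0.079 ]
stir [ 0.4999 -0.1096  0.097 ]
heat [0.5011 0.005  0.097 ]
```

View pics/topz.png

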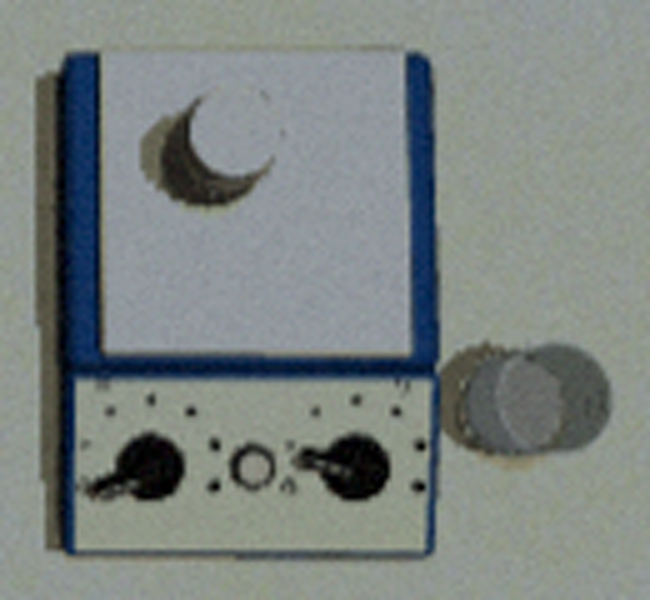

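View pics/scz.png

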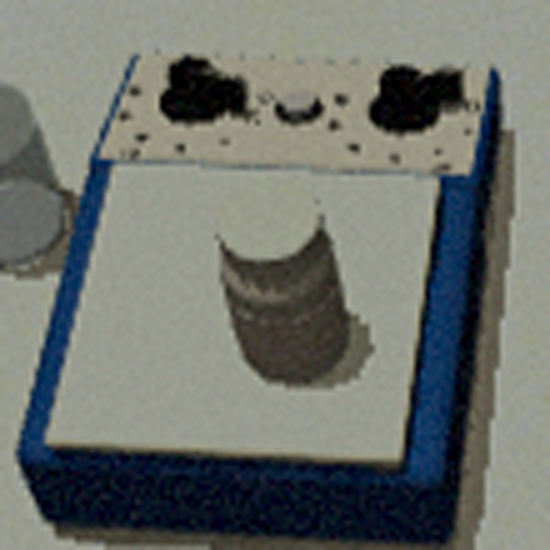

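The top view shows the heating nose pointing left and slightly down, which is off. The stirring nose points left and slightly up, which is dot 1, so it needs three clicks. The panel is nearly square to the world axes. I'll bring the shut hand over the right side of the panel for a wrist view.

```bash
cat >> h.py <<'E'
from scipy.spatial.transform import Rotation as Ro
O=np.array([.503,-.0565,.0703]); YAW=0.0
def panelR(yaw=None):
    yaw=YAW if yaw is None else yaw
    return Ro.from_euler('z',yaw).as_matrix()@Ro.from_euler('y',-np.radians(15)).as_matrix()
def toolR(cw=20):
    P=panelR(); a=np.radians(cw)
    x=P@np.array([np.cos(a),-np.sin(a),0]); z=-P[:,2]; return np.stack([x,np.cross(z,x),z],1)
def pw(p): return O+panelR()@np.asarray(p)/1000.
def cur():
    s=status.get_state(); q=s['orientation']; return s,s['tcp_pos'],Ro.from_quat([q[1],q[2],q[3],q[0]]).as_matrix()
def go(p_mm,cw=20):
    s,p0,R0=cur(); d=R0.T@(pw(p_mm)-p0); r=Ro.from_matrix(R0.T@toolR(cw)).as_rotvec()
    print('xyz',d.round(4),'a',r.round(4))
def here():
    s,p0,R0=cur(); print('t',round(s['clock'],2),'panel mm',(panelR().T@(p0-O)*1000).round(1),'F',(panelR().T@s['wrist_force']).round(2),'gap',s['finger_gap'],'q',s['joint_pos'].round(2))
E
python3 -c "
from h import *
print(panelR()); here(); go([0,-75,110])"
```

```text
[[ 0.96592583  0.         -0.25881905]
 [ 0.          1.          0.        ]
 [ 0.25881905  0.          0.96592583]]
t 0.15 panel mm [-196.1  570.4  218.5] F [ 0.29 -0.86  0.75] gap 0.08535132710215254 q [ 0.97  0.31  0.05  1.3  -0.    1.43]
xyz [-0.4799  0.4833  0.0546] a [-0.1051  0.2672  1.4472]
```

Request:
carry_out:
  plan:
    - {"x":-0.48,"y":0.483,"z":0.055,"ax":-0.105,"ay":0.267,"az":1.447,"hand":0}
    - {"x":-0.48,"y":0.483,"z":0.055,"ax":-0.105,"ay":0.267,"az":1.447,"hand":0}
    - {"x":-0.48,"y":0.483,"z":0.055,"ax":-0.105,"ay":0.267,"az":1.447,"hand":0}
    - {"x":-0.48,"y":0.483,"z":0.055,"ax":-0.105,"ay":0.267,"az":1.447,"hand":0}
    - {"x":-0.48,"y":0.483,"z":0.055,"ax":-0.105,"ay":0.267,"az":1.447,"hand":0}
    - {"x":-0.48,"y":0.483,"z":0.055,"ax":-0.105,"ay":0.267,"az":1.447,"hand":0}
    - {"x":-0.48,"y":0.483,"z":0.055,"ax":-0.105,"ay":0.267,"az":1.447,"hand":0}
    - {"x":-0.48,"y":0.483,"z":0.055,"ax":-0.105,"ay":0.267,"az":1.447,"hand":0}
    - {"x":-0.48,"y":0.483,"z":0.055,"ax":-0.105,"ay":0.267,"az":1.447,"hand":0}
    - {"x":-0.48,"y":0.483,"z":0.055,"ax":-0.105,"ay":0.267,"az":1.447,"hand":0}
    - {"x":-0.48,"y":0.483,"z":0.055,"ax":-0.105,"ay":0.267,"az":1.447,"hand":0}
    - {"x":-0.48,"y":0.483,"z":0.055,"ax":-0.105,"ay":0.267,"az":1.447,"hand":0}

```text
clock: 1.15
tcp_pos: [0.4156, 0.04, 0.1909]
orientation: [-0.023, 0.976, -0.175, 0.129]
wrist_force: [0.4, 0.9, -0.6]
finger_gap: 0.0
```

```bash
python3 -c "
from h import *
here(); go([0,-75,110])"
```

```text
t 1.15 panel mm [-53.2  96.5 139.1] F [ 0.23  0.93 -0.71] gap 8.475772208102085e-06 q [-0.12 -0.19 -0.64  0.87  0.03  1.81]
xyz [0.1094 0.1424 0.0293] a [ 0.0004 -0.0014 -0.0055]
```

Request:
carry_out:
  plan:
    - {"x":0.109,"y":0.142,"z":0.029,"hand":0}
    - {"x":0.109,"y":0.142,"z":0.029,"hand":0}
    - {"x":0.109,"y":0.142,"z":0.029,"hand":0}
    - {"x":0.109,"y":0.142,"z":0.029,"hand":0}
    - {"x":0.109,"y":0.142,"z":0.029,"hand":0}
    - {"x":0.109,"y":0.142,"z":0.029,"hand":0}
    - {"x":0.109,"y":0.142,"z":0.029,"hand":0}

```text
schema error: expected keys x, y, z, ax, ay, az, hand
```

```bash
python3 - <<'E'
from h import *
import pickle
here(); m=viewer.camera_model('wrist'); im=viewer.read_camera('wrist')
here()
cv2.imwrite('pics/w1.png',cv2.cvtColor(im,cv2.COLOR_RGB2BGR)); pickle.dump(m,open('w1.pkl','wb'))
for n,p in [('ax',(0,-60,0)),('btn',(0,0,9)),('heat',(0,60,0)),('off',(-40*.309,-60+40*.951,0)),('d3',(40,-60,0)),('d6',(-40*.309,-60-40*.951,0))]: print(n,proj(m,pw(p)).round(1))
E
```

```text
t 1.15 panel mm [-53.2  96.5 139.1] F [ 0.23  0.93 -0.71] gap 8.475772208102085e-06 q [-0.12 -0.19 -0.64  0.87  0.03  1.81]
t 1.2 panel mm [-50.9  89.8 138.3] F [ 1.35 -3.22  0.19] gap 0.0002025085268804331 q [-0.13 -0.19 -0.64  0.86  0.03  1.81]
ax [354.  299.8]
btn [340.2 254.4]
heat [319.8 194.5]
off [331.8 272.6]
d3 [392.5 287.9]
d6 [352.  332.3]
```

View pics/w1.png

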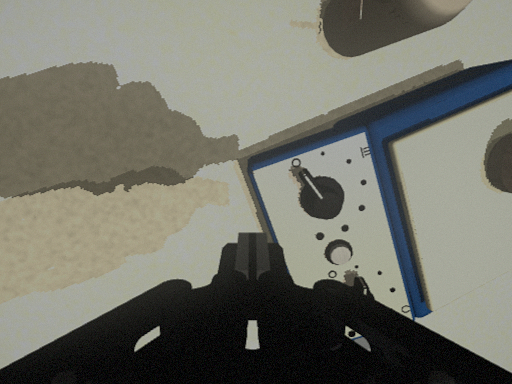

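The first view shows the heating nose on its open ring at (297,163) and the button at (339,252), against a prediction of (340,254). The call was refused because of missing keys, so I'm repeating it with all seven.

```bash
python3 -c "
from h import *
go([0,-75,110])"
```

```text
xyz [0.1063 0.1355 0.0297] a [ 0.0064 -0.0055 -0.0169]
```

Request:
carry_out:
  plan:
    - {"x":0.106,"y":0.135,"z":0.03,"ax":0.006,"ay":-0.005,"az":-0.017,"hand":0}
    - {"x":0.106,"y":0.135,"z":0.03,"ax":0.006,"ay":-0.005,"az":-0.017,"hand":0}
    - {"x":0.106,"y":0.135,"z":0.03,"ax":0.006,"ay":-0.005,"az":-0.017,"hand":0}
    - {"x":0.106,"y":0.135,"z":0.03,"ax":0.006,"ay":-0.005,"az":-0.017,"hand":0}
    - {"x":0.106,"y":0.135,"z":0.03,"ax":0.006,"ay":-0.005,"az":-0.017,"hand":0}
    - {"x":0.106,"y":0.135,"z":0.03,"ax":0.006,"ay":-0.005,"az":-0.017,"hand":0}
    - {"x":0.106,"y":0.135,"z":0.03,"ax":0.006,"ay":-0.005,"az":-0.017,"hand":0}
    - {"x":0.106,"y":0.135,"z":0.03,"ax":0.006,"ay":-0.005,"az":-0.017,"hand":0}

```text
clock: 1.87
tcp_pos: [0.4736, -0.13, 0.1757]
orientation: [-0.023, 0.976, -0.172, 0.128]
wrist_force: [-0.1, -0.4, -0.5]
finger_gap: 0.0004
```

```bash
python3 - <<'E'
from h import *
import pickle
here(); m=viewer.camera_model('wrist'); im=viewer.read_camera('wrist')
here()
cv2.imwrite('pics/w2.png',cv2.cvtColor(im,cv2.COLOR_RGB2BGR)); pickle.dump(m,open('w2.pkl','wb'))
for n,p in [('ax',(0,-60,0)),('btn',(0,0,9)),('heat',(0,60,0)),('off',(-40*.309,-60+40*.951,0)),('d3',(40,-60,0)),('d6',(-40*.309,-60-40*.951,0))]: print(n,proj(m,pw(p)).round(1))
E
```

```text
t 1.87 panel mm [ -1.1 -73.5 109.4] F [-0.24 -0.37 -0.5 ] gap 0.00041486499544887413 q [-0.51 -0.02 -0.52  0.84  0.13  1.42]
t 1.92 panel mm [ -0.9 -73.1 109.6] F [-0.62  0.42 -0.54] gap -0.00030595123253534113 q [-0.51 -0.02 -0.52  0.84  0.13  1.42]
ax [247.5 171.7]
btn [218.6  98.9]
heat [188.2  15.2]
off [215.5 132.1]
d3 [295.  154.9]
d6 [249.3 218.1]
```

View pics/w2.png

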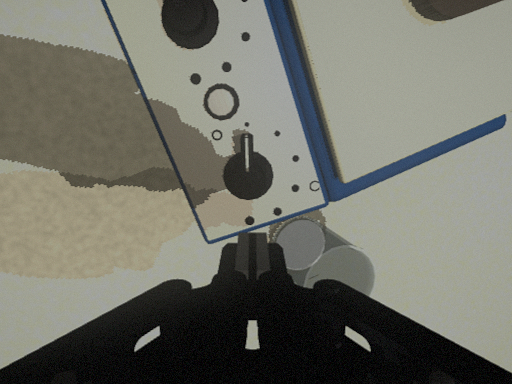

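The wrist view shows the ring (217,134), dot 2 (278,133), dot 3 (296,158), dot 4 (296,188), dot 5 (277,211) and dot 6 (250,220). The nose points at dot 1 (246,124) and the button is at (221,101). Next I'll fit the panel's offset to the scale marks.

```bash
python3 - <<'E'
from h import *
import h,pickle
from scipy.optimize import least_squares
m=pickle.load(open('w2.pkl','rb')); im=cv2.imread('pics/w2.png'); g=cv2.cvtColor(im,cv2.COLOR_BGR2GRAY)
def cen(u,v,r=8):
    p=g[v-r:v+r+1,u-r:u+r+1].astype(float); bg=np.percentile(p,70); w=np.clip(bg-p-25,0,None)
    yy,xx=np.mgrid[-r:r+1,-r:r+1]; return u+(w*xx).sum()/w.sum(), v+(w*yy).sum()/w.sum()
obs={-36:cen(278,133),0:cen(296,158),36:cen(296,188),72:cen(277,211),108:cen(250,220,7),-108:cen(217,134)}
print({k:np.round(v,1) for k,v in obs.items()})
def res(x):
    h.O=np.array([.503+x[0],-.0565+x[1],.0703]); h.YAW=x[2]; r=[]
    for k,uv in obs.items():
        a=np.radians(k); r+=list(proj(m,pw((40*np.cos(a),-60-40*np.sin(a),0)))-uv)
    return np.array(r)
s=least_squares(res,[0,0,0]); print(s.x, h.O, res(s.x).round(1))
print('btn',proj(m,pw((0,0,9))),'heat top',proj(m,pw((0,60,27))),'tcp',proj(m,status.get_state()['tcp_pos']))
a=cv2.convertScaleAbs(cv2.resize(im[90:300,190:340],None,fx=3.8,fy=2.8*3.8/2.8,interpolation=cv2.INTER_CUBIC)[:600*2],alpha=2)
cv2.imwrite('pics/w2z.png',cv2.resize(a,None,fx=.74,fy=.74))
E
```

```text
{-36: array([276.8, 133.1]), 0: array([295.2, 158. ]), 36: array([294.8, 187.9]), 72: array([278.3, 213.1]), 108: array([249.8, 221.1]), -108: array([216.2, 134.9])}
[-0.0003228  -0.00255694 -0.00297317] [ 0.5026772  -0.05905694  0.0703    ] [ 0.   0.3  0.2  0.2  0.4  0.3 -0.6 -1.4 -0.1 -0.   0.   0.5]
btn [219.50863428 102.52702306] heat top [181.28784109   9.4955503 ] tcp [251.66042114 249.99133148]
```

View pics/w2z.png

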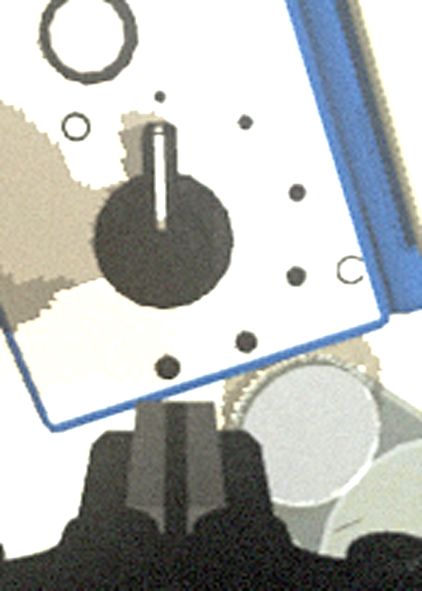

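The fit residuals are at most 1.4 px. The shut tips measure about 13 × 22 mm. I'll adopt the refined panel pose and descend behind the nose, on its anticlockwise side, with the tip 14 mm above the face.

```bash
sed -i 's/^O=.*/O=np.array([.5027,-.0585,.0703]); YAW=-0.003/' h.py; cat >> h.py <<'E'
def arc(th,s=25,z=14,back=0):
    a=np.radians(th); n=np.array([np.cos(a),np.sin(a)]); t=np.array([-n[1],n[0]])
    b=np.radians(20); X=np.array([np.cos(b),np.sin(b)]); Y=np.array([-X[1],X[0]])
    c=s*n-(4.5+back)*t-6.5*X-11*Y
    return [c[0],-60-c[1],z]
E
python3 - <<'E'
from h import *
here(); print('pose'); p=arc(-72,back=14); print(np.round(p,1)); go(p[:2]+[60]); go(p)
E
```

```text
t 1.92 panel mm [ -0.4 -71.2 109.5] F [-0.62  0.42 -0.54] gap -0.00030595123253534113 q [-0.51 -0.02 -0.52  0.84  0.13  1.42]
pose
[-12.2 -17.9  14. ]
xyz [-0.029  -0.0461  0.0496] a [-0.001   0.0012  0.0039]
xyz [-0.029  -0.046   0.0956] a [-0.001   0.0012  0.0039]
```

Request:
carry_out:
  plan:
    - {"x":-0.029,"y":-0.046,"z":0.03,"ax":0,"ay":0,"az":0.004,"hand":0}
    - {"x":-0.029,"y":-0.046,"z":0.05,"ax":0,"ay":0,"az":0.004,"hand":0}
    - {"x":-0.029,"y":-0.046,"z":0.05,"ax":0,"ay":0,"az":0.004,"hand":0}
    - {"x":-0.029,"y":-0.046,"z":0.065,"ax":0,"ay":0,"az":0.004,"hand":0}
    - {"x":-0.029,"y":-0.046,"z":0.08,"ax":0,"ay":0,"az":0.004,"hand":0}
    - {"x":-0.029,"y":-0.046,"z":0.085,"ax":0,"ay":0,"az":0.004,"hand":0}
    - {"x":-0.029,"y":-0.046,"z":0.085,"ax":0,"ay":0,"az":0.004,"hand":0}

```text
clock: 2.5
tcp_pos: [0.4837, -0.0753, 0.0903]
orientation: [-0.023, 0.976, -0.173, 0.127]
wrist_force: [-0.1, 0.1, 0.8]
finger_gap: -0.0001
```

```bash
python3 - <<'E'
from h import *
here(); im=viewer.read_camera('wrist')
cv2.imwrite('pics/w3.png',cv2.convertScaleAbs(cv2.cvtColor(im,cv2.COLOR_RGB2BGR),alpha=1.5))
go(arc(-72,back=14))
E
```

```text
t 2.5 panel mm [-13.1 -16.9  24.2] F [0.13 0.08 0.77] gap -0.00011204568917234657 q [-0.38  0.06 -0.68  0.59  0.1   1.55]
xyz [0.0006 0.0005 0.0108] a [-0.0013  0.002   0.0011]
```

View pics/w3.png

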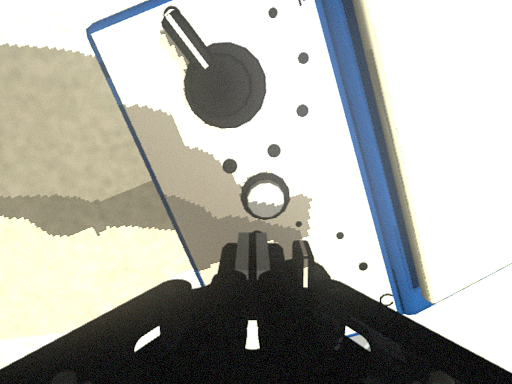

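The nose and its white line sit at (302,262), just to the right of the finger at (252,250), with a gap between them. The tip is beside the button at (265,195) and above its height. I'll go down the last 10 mm and work out the sweep.

Request:
carry_out:
  plan:
    - {"x":0.001,"y":0.0,"z":0.005,"ax":0,"ay":0.002,"az":0.001,"hand":0}
    - {"x":0.001,"y":0.0,"z":0.01,"ax":0,"ay":0.002,"az":0.001,"hand":0}
    - {"x":0.001,"y":0.0,"z":0.01,"ax":0,"ay":0.002,"az":0.001,"hand":0}

```text
clock: 2.8
tcp_pos: [0.4877, -0.0761, 0.0814]
orientation: [-0.023, 0.976, -0.174, 0.129]
wrist_force: [0.3, 0.0, -0.3]
finger_gap: 0.0003
```

```bash
python3 - <<'E'
from h import *
here()
go(arc(-72,back=7)); go(arc(-72,back=2))
for t in range(-72,-40,4): print(t,end=' '); go(arc(t))
E
```

```text
t 2.8 panel mm [-11.6 -17.7  14.6] F [ 0.21  0.04 -0.37] gap 0.00028426789189749124 q [-0.38  0.08 -0.68  0.56  0.1   1.56]
xyz [0.0065 0.0002 0.0006] a [-0.0012 -0.0002  0.    ]
xyz [0.0115 0.0001 0.0006] a [-0.0012 -0.0002  0.    ]
-72 xyz [0.0135 0.     0.0006] a [-0.0012 -0.0002  0.    ]
-68 xyz [ 0.0152 -0.0003  0.0006] a [-0.0012 -0.0002  0.    ]
-64 xyz [ 0.017  -0.0005  0.0006] a [-0.0012 -0.0002  0.    ]
-60 xyz [ 0.0188 -0.0006  0.0006] a [-0.0012 -0.0002  0.    ]
-56 xyz [ 0.0205 -0.0005  0.0006] a [-0.0012 -0.0002  0.    ]
-52 xyz [ 0.0223 -0.0003  0.0006] a [-0.0012 -0.0002  0.    ]
-48 xyz [ 0.024  -0.      0.0006] a [-0.0012 -0.0002  0.    ]
-44 xyz [0.0258 0.0004 0.0006] a [-0.0012 -0.0002  0.    ]
```

First push, nominally to about −50°.

Request:
carry_out:
  plan:
    - {"x":0.006,"y":0,"z":0,"ax":0,"ay":0,"az":0,"hand":0}
    - {"x":0.01,"y":0,"z":0,"ax":0,"ay":0,"az":0,"hand":0}
    - {"x":0.012,"y":0,"z":0,"ax":0,"ay":0,"az":0,"hand":0}
    - {"x":0.014,"y":0,"z":0,"ax":0,"ay":0,"az":0,"hand":0}
    - {"x":0.016,"y":0,"z":0,"ax":0,"ay":0,"az":0,"hand":0}
    - {"x":0.018,"y":-0.0005,"z":0,"ax":0,"ay":0,"az":0,"hand":0}
    - {"x":0.02,"y":-0.0005,"z":0,"ax":0,"ay":0,"az":0,"hand":0}
    - {"x":0.02,"y":-0.0005,"z":0,"ax":0,"ay":0,"az":0,"hand":0}

```text
clock: 3.47
tcp_pos: [0.507, -0.083, 0.087]
orientation: [-0.023, 0.976, -0.174, 0.13]
wrist_force: [-0.2, 0.6, -0.0]
finger_gap: -0.0001
```

```bash
python3 - <<'E'
from h import *
here(); im=viewer.read_camera('wrist')
cv2.imwrite('pics/w4.png',cv2.convertScaleAbs(cv2.cvtColor(im,cv2.COLOR_RGB2BGR),alpha=1.5))
im=viewer.read_camera('top')[205:265,280:370]
cv2.imwrite('pics/t4.png',cv2.convertScaleAbs(cv2.cvtColor(cv2.resize(im,None,fx=6,fy=6,interpolation=2),cv2.COLOR_RGB2BGR),alpha=1.5))
E
```

```text
t 3.47 panel mm [  8.6 -24.5  14.9] F [-0.2   0.63  0.01] gap -6.91918437215004e-05 q [-0.38  0.11 -0.63  0.58  0.1   1.56]
```

View pics/w4.png

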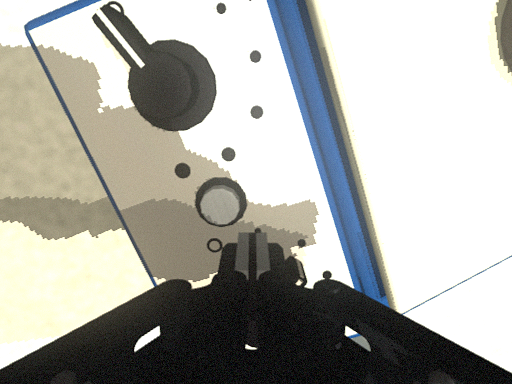

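View pics/t4.png

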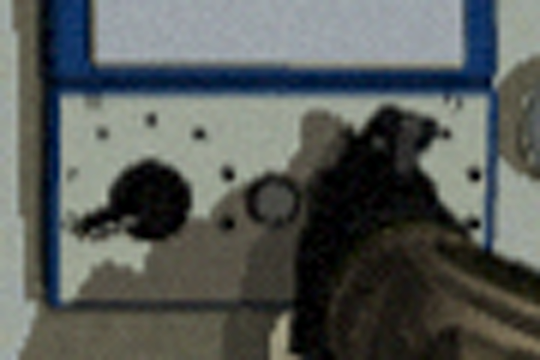

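The force is near zero and the nose tip (296,260) now seems to point towards dot 2 (302,243). I'll check by projection.

```bash
python3 - <<'E'
from h import *
m=viewer.camera_model('wrist')
print('axis top',proj(m,pw((0,-60,27))))
for k in (-72,-54,-36,0):
    a=np.radians(k); print(k,'nose end',proj(m,pw((34*np.cos(a),-60-34*np.sin(a),27))),'dot',proj(m,pw((40*np.cos(a),-60-40*np.sin(a),0))))
for t in range(-48,-4,4): print(t,end=' '); go(arc(t))
E
```

```text
axis top [262.07003087 330.19637358]
-72 nose end [260.09763315 267.92752057] dot [258.5053405  231.24467454]
-54 nose end [283.28738541 270.43656553] dot [281.91843316 233.87411151]
-36 nose end [304.02108053 279.08837868] dot [302.85852468 242.93306489]
0 nose end [329.70459747 309.72335302] dot [328.81181267 274.9919168 ]
-48 xyz [0.0037 0.0005 0.0007] a [-0.0012 -0.0006  0.0001]
-44 xyz [0.0054 0.0009 0.0007] a [-0.0012 -0.0006  0.0001]
-40 xyz [0.0071 0.0014 0.0007] a [-0.0012 -0.0006  0.0001]
-36 xyz [0.0088 0.0021 0.0007] a [-0.0012 -0.0006  0.0001]
-32 xyz [0.0104 0.0029 0.0007] a [-0.0012 -0.0006  0.0001]
-28 xyz [0.0119 0.0037 0.0007] a [-0.0012 -0.0006  0.0001]
-24 xyz [0.0134 0.0047 0.0007] a [-0.0012 -0.0006  0.0001]
-20 xyz [0.0148 0.0058 0.0007] a [-0.0012 -0.0006  0.0001]
-16 xyz [0.0161 0.007  0.0007] a [-0.0012 -0.0006  0.0001]
-12 xyz [0.0173 0.0083 0.0007] a [-0.0012 -0.0006  0.0001]
-8 xyz [0.0185 0.0096 0.0007] a [-0.0012 -0.0006  0.0001]
```

Request:
carry_out:
  plan:
    - {"x":0.0037,"y":0.0005,"z":0,"ax":0,"ay":0,"az":0,"hand":0}
    - {"x":0.0054,"y":0.001,"z":0,"ax":0,"ay":0,"az":0,"hand":0}
    - {"x":0.007,"y":0.0014,"z":0,"ax":0,"ay":0,"az":0,"hand":0}
    - {"x":0.0088,"y":0.002,"z":0,"ax":0,"ay":0,"az":0,"hand":0}
    - {"x":0.0104,"y":0.003,"z":0,"ax":0,"ay":0,"az":0,"hand":0}
    - {"x":0.0104,"y":0.003,"z":0,"ax":0,"ay":0,"az":0,"hand":0}

```text
clock: 4.07
tcp_pos: [0.5131, -0.0877, 0.0879]
orientation: [-0.024, 0.976, -0.173, 0.127]
wrist_force: [-5.1, 5.1, 3.3]
finger_gap: -0.0004
```

```bash
python3 - <<'E'
from h import *
here(); im=viewer.read_camera('wrist')
cv2.imwrite('pics/w5.png',cv2.convertScaleAbs(cv2.cvtColor(im,cv2.COLOR_RGB2BGR),alpha=1.5))
for t in range(-32,-8,4): print(t,end=' '); go(arc(t))
E
```

```text
t 4.07 panel mm [ 14.7 -29.1  14.3] F [-4.08  5.05  4.51] gap -0.0004430649804820413 q [-0.38  0.12 -0.61  0.6   0.1   1.55]
-32 xyz [0.0021 0.0006 0.0003] a [-0.0031  0.0033  0.0003]
-28 xyz [0.0036 0.0015 0.0003] a [-0.0031  0.0033  0.0003]
-24 xyz [0.0051 0.0025 0.0003] a [-0.0031  0.0033  0.0003]
-20 xyz [0.0065 0.0035 0.0003] a [-0.0031  0.0033  0.0003]
-16 xyz [0.0078 0.0047 0.0002] a [-0.0031  0.0033  0.0003]
-12 xyz [0.0091 0.006  0.0002] a [-0.0031  0.0033  0.0003]
```

View pics/w5.png

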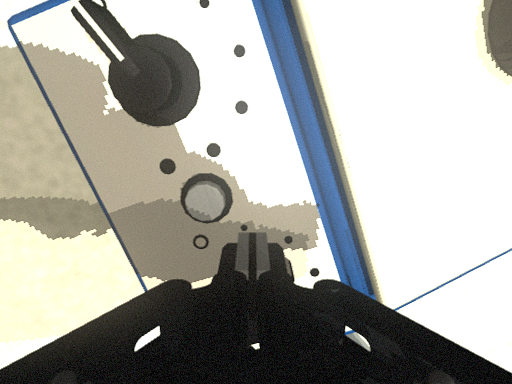

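The force has risen to 6.5 N in the direction expected for a nose near −36°, plus 4.5 N upward. I'll check with the other cameras before pushing further.

```bash
python3 - <<'E'
from h import *
im=viewer.read_camera('scene')[145:185,150:250]
here()
cv2.imwrite('pics/s5.png',cv2.convertScaleAbs(cv2.cvtColor(cv2.resize(im,None,fx=7,fy=7,interpolation=2),cv2.COLOR_RGB2BGR),alpha=1.8))
im=viewer.read_camera('top')[205:265,280:370]
cv2.imwrite('pics/t5.png',cv2.convertScaleAbs(cv2.cvtColor(cv2.resize(im,None,fx=6,fy=6,interpolation=2),cv2.COLOR_RGB2BGR),alpha=2.5))
here()
m=viewer.camera_model('scene')
for k in (-72,-36,0,36):
    a=np.radians(k); print(k,(proj(m,pw((34*np.cos(a),-60-34*np.sin(a),27)))-[150,145])*7,(proj(m,pw((40*np.cos(a),-60-40*np.sin(a),0)))-[150,145])*7)
E
python3 - <<'E'
import cv2
im=cv2.imread('pics/w5.png')[215:310,200:330]; cv2.imwrite('pics/w5z.png',cv2.convertScaleAbs(cv2.resize(im,None,fx=6,fy=6,interpolation=2),alpha=1.6))
E
```

```text
t 4.17 panel mm [ 14.7 -29.1  14.3] F [-3.11  4.56  3.79] gap 0.00019742136399150442 q [-0.38  0.12 -0.61  0.6   0.1   1.55]
t 4.22 panel mm [ 14.7 -29.1  14.3] F [-3.73  4.55  3.56] gap 0.00019083632697828746 q [-0.38  0.12 -0.61  0.6   0.1   1.55]
-72 [272.592208    76.03686687] [292.16398408 134.23087828]
-36 [233.8348666  99.3380157] [247.27974553 162.04435716]
0 [180.46274414 106.90072978] [185.16954147 171.09968792]
36 [133.86290547  95.53760145] [130.91045106 157.52267867]
```

View pics/s5.png

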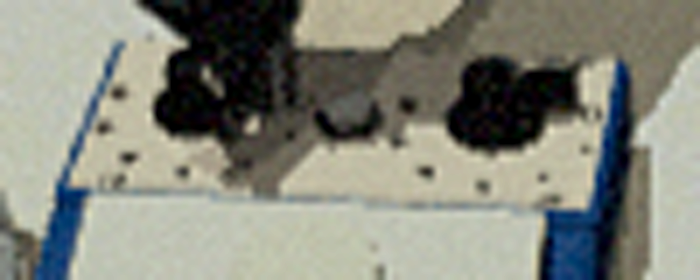

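View pics/t5.png

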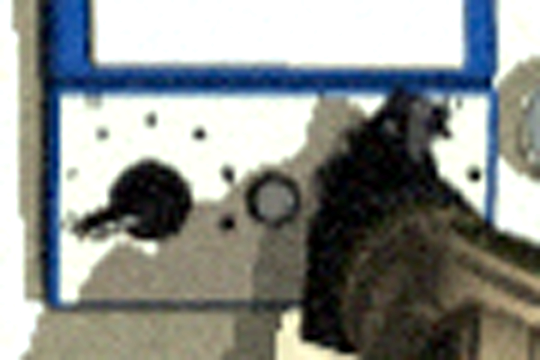

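View pics/w5z.png

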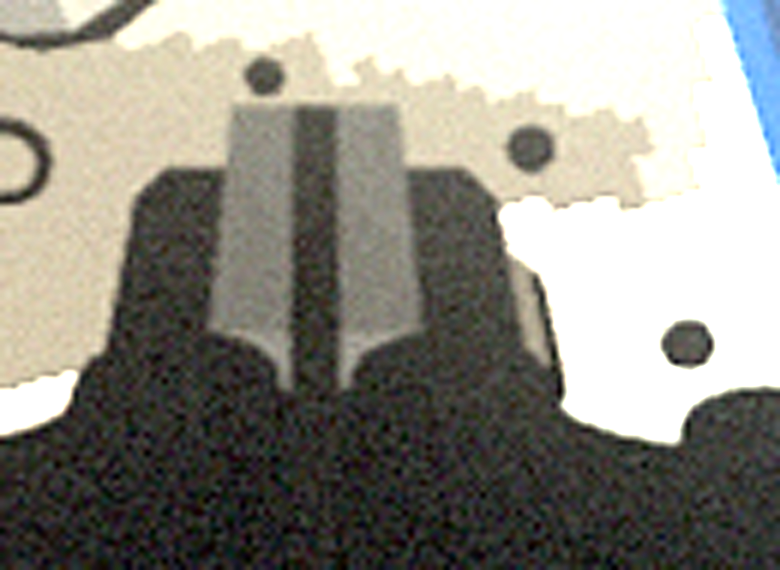

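The close-up shows pads about ±6.5 mm thick with wider dark links behind them, about ±13 mm. Only about 3 mm of the nose shows past the link, so a link shoulder is resting on the nose's top, which explains the upward force. I'll raise the tip to about 18 mm so that only the pads touch the nose's flank.

Request:
carry_out:
  plan:
    - {"x":-0.001,"y":0,"z":-0.002,"ax":0,"ay":0,"az":0,"hand":0}
    - {"x":-0.003,"y":0,"z":-0.0045,"ax":0,"ay":0,"az":0,"hand":0}
    - {"x":-0.003,"y":0,"z":-0.0045,"ax":0,"ay":0,"az":0,"hand":0}

```text
clock: 4.47
tcp_pos: [0.5095, -0.0869, 0.0921]
orientation: [-0.024, 0.976, -0.173, 0.128]
wrist_force: [-0.3, 0.2, -0.1]
finger_gap: -0.0001
```

```bash
python3 - <<'E'
from h import *
here(); im=viewer.read_camera('wrist'); here()
im=cv2.cvtColor(im,cv2.COLOR_RGB2BGR)[205:325,190:330]; cv2.imwrite('pics/w6z.png',cv2.convertScaleAbs(cv2.resize(im,None,fx=5,fy=5,interpolation=2),alpha=2.4))
for t in range(-48,-4,4): print(t,end=' '); go(arc(t,z=18.5))
E
```

```text
t 4.47 panel mm [ 12.3 -28.4  19.3] F [-0.27  0.15  0.02] gap -6.994612224442104e-05 q [-0.38  0.11 -0.62  0.6   0.1   1.55]
t 4.52 panel mm [ 12.6 -28.6  19.3] F [ 0.4  -0.47  0.12] gap -4.395032140191811e-05 q [-0.38  0.11 -0.62  0.6   0.1   1.55]
-48 xyz [-0.0024 -0.002   0.0008] a [-0.0025  0.0014  0.0003]
-44 xyz [-0.0007 -0.0016  0.0008] a [-0.0025  0.0014  0.0003]
-40 xyz [ 0.001  -0.0011  0.0008] a [-0.0025  0.0014  0.0003]
-36 xyz [ 0.0026 -0.0004  0.0008] a [-0.0025  0.0014  0.0003]
-32 xyz [0.0042 0.0004 0.0008] a [-0.0025  0.0014  0.0003]
-28 xyz [0.0058 0.0013 0.0008] a [-0.0025  0.0014  0.0003]
-24 xyz [0.0073 0.0022 0.0008] a [-0.0025  0.0014  0.0003]
-20 xyz [0.0087 0.0033 0.0008] a [-0.0025  0.0014  0.0003]
-16 xyz [0.01   0.0045 0.0008] a [-0.0025  0.0014  0.0003]
-12 xyz [0.0112 0.0058 0.0008] a [-0.0025  0.0014  0.0003]
-8 xyz [0.0124 0.0071 0.0008] a [-0.0025  0.0014  0.0003]
```

View pics/w6z.png

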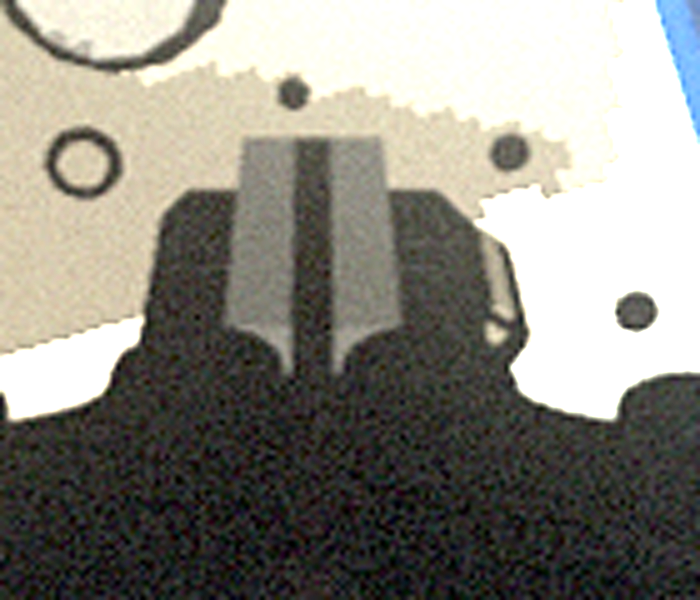

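The forces have gone back to zero. Continuing the second push at this height.

Request:
carry_out:
  plan:
    - {"x":0.0026,"y":-0.0004,"z":0.0005,"ax":0,"ay":0,"az":0,"hand":0}
    - {"x":0.0042,"y":0.0004,"z":0.0005,"ax":0,"ay":0,"az":0,"hand":0}
    - {"x":0.0058,"y":0.0013,"z":0.0005,"ax":0,"ay":0,"az":0,"hand":0}
    - {"x":0.0073,"y":0.0022,"z":0.0005,"ax":0,"ay":0,"az":0,"hand":0}
    - {"x":0.0073,"y":0.0022,"z":0.0005,"ax":0,"ay":0,"az":0,"hand":0}

```text
clock: 4.93
tcp_pos: [0.5144, -0.0898, 0.0929]
orientation: [-0.026, 0.976, -0.173, 0.126]
wrist_force: [-7.6, 6.9, 8.7]
finger_gap: 0.0001
```

```bash
python3 - <<'E'
from h import *
here(); im=viewer.read_camera('wrist'); here()
im=cv2.cvtColor(im,cv2.COLOR_RGB2BGR)[205:325,190:350]; cv2.imwrite('pics/w7z.png',cv2.convertScaleAbs(cv2.resize(im,None,fx=5,fy=5,interpolation=2),alpha=2.4))
for t in range(-28,4,4): print(t,end=' '); go(arc(t,z=18.5))
E
```

```text
t 4.93 panel mm [ 17.2 -31.3  18.8] F [-5.08  6.85 10.34] gap 0.00014650660971962093 q [-0.39  0.12 -0.6   0.61  0.1   1.55]
t 4.98 panel mm [ 17.2 -31.3  18.8] F [-5.19  7.09  9.84] gap 0.0001847791689689336 q [-0.39  0.12 -0.6   0.61  0.1   1.55]
-28 xyz [0.0005 0.0003 0.0003] a [-0.0055  0.0052  0.0006]
-24 xyz [0.002  0.0013 0.0003] a [-0.0055  0.0052  0.0006]
-20 xyz [0.0034 0.0024 0.0003] a [-0.0055  0.0052  0.0006]
-16 xyz [0.0047 0.0036 0.0003] a [-0.0055  0.0052  0.0006]
-12 xyz [0.0059 0.0048 0.0003] a [-0.0055  0.0052  0.0006]
-8 xyz [0.0071 0.0062 0.0002] a [-0.0055  0.0052  0.0006]
-4 xyz [0.0081 0.0076 0.0002] a [-0.0055  0.0052  0.0006]
0 xyz [0.0091 0.0091 0.0002] a [-0.0055  0.0052  0.0006]
```

View pics/w7z.png

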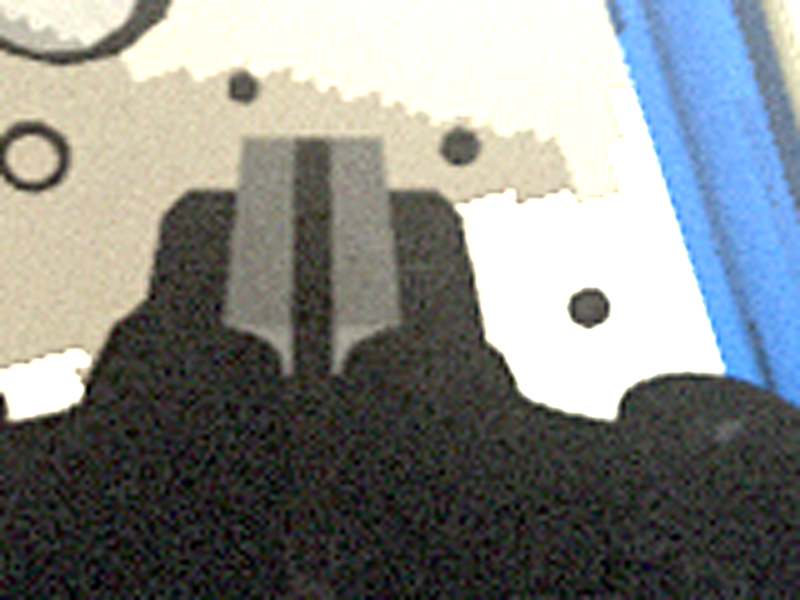

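The wedging persists and the nose is hidden behind the link. I'll compute the contact line from the moment, then lift off and look at the real selector state.

```bash
python3 - <<'E'
from h import *
s,p,R=cur(); F=R.T@s['wrist_force']; M=R.T@s['ft_torque']
print('tool F',F.round(2),'M',M.round(3)); r=np.cross(F,M)/F.dot(F); print('line pt mm',(r*1000).round(1),'dir',(F/np.linalg.norm(F)).round(2))
E
```

```text
tool F [-7.35 -4.95 -9.78] M [ 0.81  -1.567  0.09 ]
line pt mm [-90.5 -41.7  89.2] dir [-0.56 -0.38 -0.74]
```

Request:
carry_out:
  plan:
    - {"x":-0.003,"y":-0.001,"z":-0.005,"ax":0,"ay":0,"az":0,"hand":0}
    - {"x":-0.005,"y":0.0,"z":-0.03,"ax":0,"ay":0,"az":0,"hand":0}
    - {"x":-0.005,"y":0.02,"z":-0.06,"ax":0,"ay":0,"az":0,"hand":0}
    - {"x":-0.005,"y":0.045,"z":-0.085,"ax":0,"ay":0,"az":0,"hand":0}
    - {"x":-0.005,"y":0.045,"z":-0.085,"ax":0,"ay":0,"az":0,"hand":0}

```text
clock: 5.4
tcp_pos: [0.475, -0.1352, 0.175]
orientation: [-0.023, 0.976, -0.174, 0.131]
wrist_force: [0.5, -0.6, -0.4]
finger_gap: -0.0
```

```bash
python3 - <<'E'
from h import *
import pickle
here(); m=viewer.camera_model('wrist'); im=viewer.read_camera('wrist'); here(); m2=viewer.camera_model('wrist')
pickle.dump(m,open('w8.pkl','wb'));print(abs(m['T']-m2['T']).max())
cv2.imwrite('pics/w8.png',cv2.convertScaleAbs(cv2.cvtColor(im,cv2.COLOR_RGB2BGR),alpha=1.8))
E
```

```text
t 5.4 panel mm [  0.5 -76.8 108.2] F [ 0.41 -0.6  -0.53] gap -3.949732462192062e-05 q [-0.52 -0.01 -0.52  0.83  0.13  1.42]
t 5.45 panel mm [-1.000e-01 -7.540e+01  1.063e+02] F [ 1.07  0.16 -0.48] gap 9.278278285951869e-05 q [-0.52 -0.01 -0.52  0.83  0.13  1.42]
0.0020391338180972274
```

View pics/w8.png

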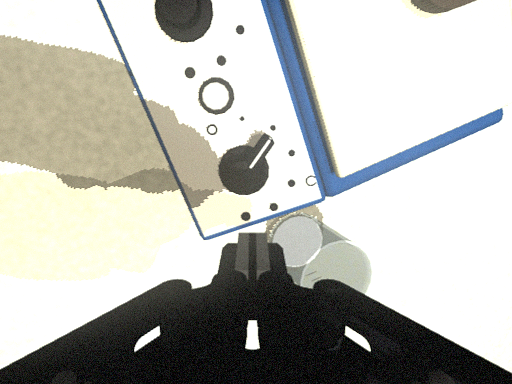

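Lifted off, the nose clearly points at dot 2 (273,128). Push 1 worked, and push 2 only wedged the link's shoulder against the nose. The pads stand proud of the links in tool y, so I'll push with the pads' flat y-side instead, turning the tool along with the nose.

```bash
cat >> h.py <<'E'
def orb(th,z=13,s=24,back=0):
    a=np.radians(th); n=np.array([np.cos(a),np.sin(a)]); t=np.array([-n[1],n[0]])
    c=s*n-(4.5+11+back)*t
    return [c[0],-60-c[1],z]
E
python3 - <<'E'
from h import *
s=status.get_state(); print(s['ft_torque'])
here(); print(np.round(orb(-36,back=9),1)); go(orb(-36,back=9,z=50),-36)
E
```

```text
[ 0.03798885  0.19597197 -0.01806186]
t 5.45 panel mm [-1.000e-01 -7.540e+01  1.063e+02] F [ 1.07  0.16 -0.48] gap 9.278278285951869e-05 q [-0.52 -0.01 -0.52  0.83  0.13  1.42]
[  5.  -26.1  13. ]
xyz [-0.0122 -0.0479  0.0565] a [-0.0022 -0.0032 -0.9792]
```

Request:
carry_out:
  plan:
    - {"x":-0.012,"y":-0.048,"z":0.02,"ax":0,"ay":0,"az":-0.979,"hand":0}
    - {"x":-0.012,"y":-0.048,"z":0.04,"ax":0,"ay":0,"az":-0.979,"hand":0}
    - {"x":-0.012,"y":-0.048,"z":0.056,"ax":0,"ay":0,"az":-0.979,"hand":0}
    - {"x":-0.012,"y":-0.048,"z":0.056,"ax":0,"ay":0,"az":-0.979,"hand":0}
    - {"x":-0.012,"y":-0.048,"z":0.056,"ax":0,"ay":0,"az":-0.979,"hand":0}
    - {"x":-0.012,"y":-0.048,"z":0.056,"ax":0,"ay":0,"az":-0.979,"hand":0}
    - {"x":-0.012,"y":-0.048,"z":0.056,"ax":0,"ay":0,"az":-0.979,"hand":0}
    - {"x":-0.012,"y":-0.048,"z":0.056,"ax":0,"ay":0,"az":-0.979,"hand":0}
    - {"x":-0.012,"y":-0.048,"z":0.056,"ax":0,"ay":0,"az":-0.979,"hand":0}
    - {"x":-0.012,"y":-0.048,"z":0.056,"ax":0,"ay":0,"az":-0.979,"hand":0}

```text
clock: 6.28
tcp_pos: [0.4945, -0.084, 0.1196]
orientation: [0.039, 0.944, 0.304, 0.125]
wrist_force: [-1.2, -0.8, -0.0]
finger_gap: 0.0001
```

```bash
python3 - <<'E'
from h import *
here(); go(orb(-36,back=9),-36)
for t in (-36,-32,-28,-24,-20,-16): go(orb(t),t)
E
```

```text
t 6.28 panel mm [  4.9 -25.5  49.8] F [-1.12 -0.81  0.27] gap 0.0001268904679935163 q [-0.39  0.05 -0.61  0.67  0.1   0.57]
xyz [-0.0004  0.0006  0.0368] a [-0.0015 -0.0033 -0.0026]
xyz [-0.0003  0.0096  0.0367] a [-0.0015 -0.0033 -0.0026]
xyz [0.0007 0.0113 0.0367] a [-0.0016 -0.0033  0.0672]
xyz [0.0016 0.0131 0.0367] a [-0.0017 -0.0032  0.137 ]
xyz [0.0024 0.0149 0.0367] a [-0.0018 -0.0032  0.2068]
xyz [0.003  0.0168 0.0367] a [-0.0019 -0.0031  0.2766]
xyz [0.0035 0.0187 0.0367] a [-0.002  -0.0031  0.3464]
```

Request:
carry_out:
  plan:
    - {"x":0,"y":0.0,"z":0.015,"ax":0,"ay":-0.003,"az":-0.003,"hand":0}
    - {"x":0,"y":0.0,"z":0.03,"ax":0,"ay":-0.003,"az":-0.003,"hand":0}
    - {"x":0,"y":0.001,"z":0.0365,"ax":0,"ay":-0.003,"az":-0.003,"hand":0}
    - {"x":0,"y":0.004,"z":0.0365,"ax":0,"ay":-0.003,"az":-0.003,"hand":0}
    - {"x":0,"y":0.007,"z":0.0365,"ax":0,"ay":-0.003,"az":0,"hand":0}
    - {"x":0.0,"y":0.0095,"z":0.0365,"ax":0,"ay":-0.003,"az":0,"hand":0}
    - {"x":0.0007,"y":0.0113,"z":0.0365,"ax":0,"ay":-0.003,"az":0.067,"hand":0}
    - {"x":0.0007,"y":0.0113,"z":0.0365,"ax":0,"ay":-0.003,"az":0.067,"hand":0}

```text
clock: 6.95
tcp_pos: [0.5107, -0.0918, 0.0866]
orientation: [0.034, 0.954, 0.271, 0.126]
wrist_force: [-1.6, 4.2, 1.0]
finger_gap: -0.0001
```

```bash
python3 - <<'E'
from h import *
here()
for t in (-32,-28,-24,-20,-16,-12): print(t,end=' ');go(orb(t),t)
im=viewer.read_camera('wrist')
cv2.imwrite('pics/w9.png',cv2.convertScaleAbs(cv2.cvtColor(im,cv2.COLOR_RGB2BGR),alpha=1.8))
here()
E
```

```text
t 6.95 panel mm [ 12.1 -33.3  13.6] F [-1.26  4.23  1.41] gap -8.790874868575392e-05 q [-0.39  0.12 -0.62  0.59  0.1   0.64]
-32 xyz [-0.0004  0.0007  0.0006] a [-0.0039 -0.0014 -0.0027]
-28 xyz [0.0007 0.0024 0.0006] a [-0.0039 -0.0012  0.0671]
-24 xyz [0.0016 0.0042 0.0006] a [-0.004  -0.0011  0.1369]
-20 xyz [0.0024 0.0061 0.0006] a [-0.004  -0.001   0.2067]
-16 xyz [0.003  0.0079 0.0006] a [-0.004  -0.0008  0.2765]
-12 xyz [0.0035 0.0099 0.0006] a [-0.0041 -0.0007  0.3463]
t 7.0 panel mm [ 12.  -33.4  13.6] F [-1.82  4.36  0.6 ] gap -0.00011710527875131657 q [-0.39  0.12 -0.62  0.59  0.1   0.63]
```

View pics/w9.png

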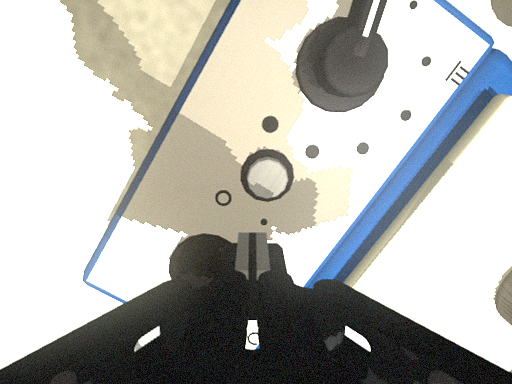

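Now the contact is clean, with a lateral force of about 4.6 N and little lift. Continuing.

Request:
carry_out:
  plan:
    - {"x":0.0007,"y":0.0024,"z":0.0006,"ax":0,"ay":0,"az":0.067,"hand":0}
    - {"x":0.0016,"y":0.0042,"z":0.0006,"ax":0,"ay":0,"az":0.137,"hand":0}
    - {"x":0.0024,"y":0.006,"z":0.0006,"ax":0,"ay":0,"az":0.207,"hand":0}
    - {"x":0.003,"y":0.008,"z":0.0006,"ax":0,"ay":0,"az":0.276,"hand":0}
    - {"x":0.003,"y":0.008,"z":0.0006,"ax":0,"ay":0,"az":0.276,"hand":0}

```text
clock: 7.42
tcp_pos: [0.5149, -0.092, 0.0872]
orientation: [0.011, 0.982, 0.139, 0.128]
wrist_force: [-7.6, 16.3, 8.5]
finger_gap: -0.0002
```

```bash
python3 - <<'E'
from h import *
here()
for t in (-20,-16,-12,-8,-4): print(t,end=' ');go(orb(t),t)
E
```

```text
t 7.42 panel mm [ 16.3 -33.4  13.2] F [-5.23 16.3  10.16] gap -0.0002484903917131657 q [-0.39  0.13 -0.6   0.6   0.11  0.91]
-20 xyz [-0.0001  0.0039  0.0001] a [-0.0151 -0.0007 -0.067 ]
-16 xyz [0.001  0.0056 0.0001] a [-0.0151 -0.0001  0.0028]
-12 xyz [0.002  0.0073 0.0001] a [-0.0151  0.0004  0.0726]
-8 xyz [0.0029 0.0091 0.    ] a [-0.0151  0.0009  0.1424]
-4 xyz [ 0.0037  0.0109 -0.    ] a [-0.0151  0.0015  0.2123]
```

It's blocked at 17 N with no travel, so I won't push harder. I'll locate the contact from the moment.

```bash
python3 - <<'E'
from h import *
s,p,R=cur(); F=R.T@s['wrist_force']; M=R.T@s['ft_torque']
print('tool F',F.round(2),'M',M.round(3),'F.M',F@M/np.linalg.norm(F)/np.linalg.norm(M))
for name,Fw,Mw in [('world',s['wrist_force'],s['ft_torque'])]:
    F=R.T@Fw;M=R.T@Mw; r0=np.cross(F,M)/F.dot(F); u=F/np.linalg.norm(F)
    for c in (0,.05,.1,.15,.18,.2,.22,.24,.26,.3): 
        k=(c-r0[2])/u[2]; print(c,((r0+k*u)*1000).round(1))
# if moment about world origin:
M2=s['ft_torque']-np.cross(p,s['wrist_force']); print('about tcp if world-origin',(R.T@M2).round(3))
print('tau',s['tau'].round(1))
E
```

```text
tool F [ -0.49 -17.27  -9.9 ] M [ 3.512 -0.12  -0.081] F.M 0.01672254780816472
0 [  -7.  -354.7    0. ]
0.05 [  -4.5 -267.6   50. ]
0.1 [  -2.1 -180.4  100. ]
0.15 [  0.4 -93.2 150. ]
0.18 [  1.8 -40.9 180. ]
0.2 [  2.8  -6.  200. ]
0.22 [  3.8  28.8 220. ]
0.24 [  4.8  63.7 240. ]
0.26 [  5.8  98.6 260. ]
0.3 [  7.7 168.3 300. ]
about tcp if world-origin [ 5.025 -4.798  7.999]
tau [ -8.3 -31.8  31.9  -6.9  -3.7   0.7]
```

```bash
python3 - <<'E'
from h import *
im=viewer.read_camera('scene')
here()
i2=im[145:185,150:250]
cv2.imwrite('pics/s10.png',cv2.convertScaleAbs(cv2.cvtColor(cv2.resize(i2,None,fx=8,fy=8,interpolation=2),cv2.COLOR_RGB2BGR),alpha=2.2))
im=viewer.read_camera('wrist'); here(); print(status.get_state()['qvel'].round(3))
cv2.imwrite('pics/w10.png',cv2.convertScaleAbs(cv2.cvtColor(cv2.resize(im[200:340,180:340],None,fx=5,fy=4.28*5/4.28,interpolation=2)[:600],cv2.COLOR_RGB2BGR),alpha=2.8))
E
```

```text
t 7.47 panel mm [ 16.3 -33.5  13.2] F [-4.07 16.69  9.42] gap 0.0002774912078810645 q [-0.39  0.13 -0.6   0.6   0.11  0.91]
t 7.52 panel mm [ 16.3 -33.5  13.2] F [-5.15 16.87  9.62] gap 0.00032877495044593473 q [-0.39  0.13 -0.6   0.6   0.11  0.91]
[ 0.    -0.001 -0.002 -0.003 -0.002 -0.003]
```

View pics/s10.png

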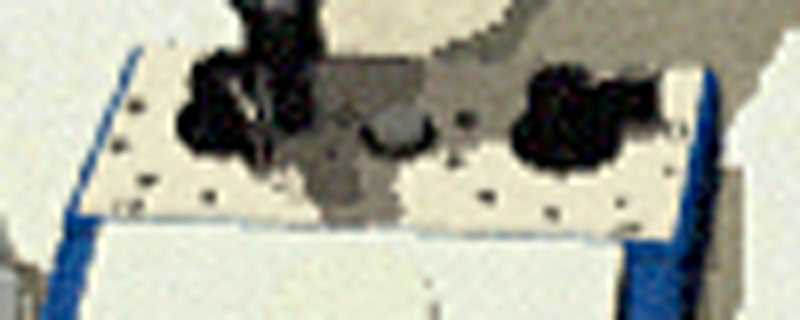

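View pics/w10.png

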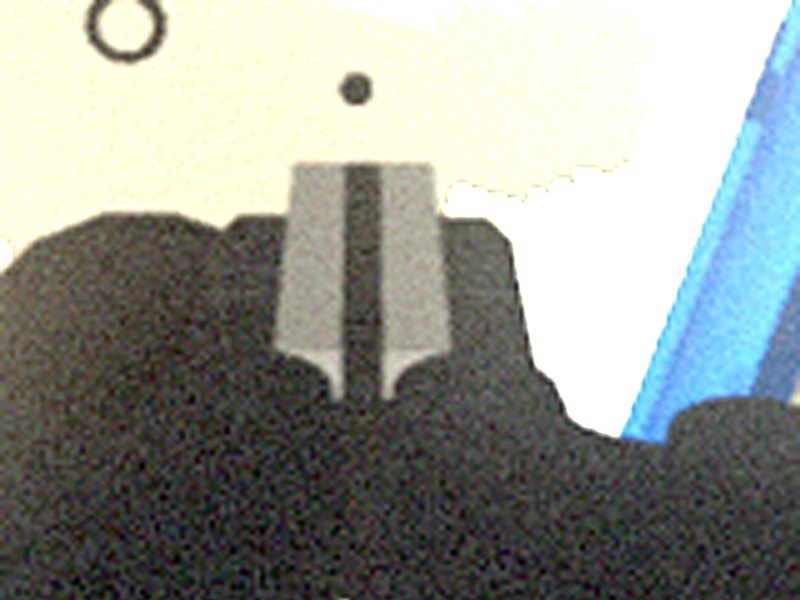

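The white line shows the nose still near dot 2. The wide links, ±13.5 mm about the finger centre at radius 24 mm, are most likely jammed against the 13 mm hub. I'll back off and push farther out on the nose, with the finger centre at radius 31 mm.

```bash
python3 - <<'E'
from h import *
import h
go(orb(-36,back=5,s=31),-36)
E
```

```text
xyz [-0.0008 -0.0089  0.0003] a [-0.0144 -0.0027 -0.3434]
```

Request:
carry_out:
  plan:
    - {"x":0,"y":-0.005,"z":0.0,"ax":-0.004,"ay":0,"az":0,"hand":0}
    - {"x":0,"y":-0.011,"z":0.0,"ax":-0.014,"ay":-0.003,"az":-0.11,"hand":0}
    - {"x":-0.001,"y":-0.011,"z":0.0,"ax":-0.014,"ay":-0.003,"az":-0.23,"hand":0}
    - {"x":-0.001,"y":-0.009,"z":0.0,"ax":-0.014,"ay":-0.003,"az":-0.343,"hand":0}
    - {"x":-0.001,"y":-0.009,"z":0.0,"ax":-0.014,"ay":-0.003,"az":-0.343,"hand":0}

```text
clock: 7.93
tcp_pos: [0.5124, -0.0844, 0.0875]
orientation: [0.042, 0.943, 0.306, 0.125]
wrist_force: [0.6, -0.6, -0.2]
finger_gap: 0.0
```

```bash
python3 - <<'E'
from h import *
import h,pickle
here()
im=viewer.read_camera('wrist'); m=viewer.camera_model('wrist'); here()
cv2.imwrite('pics/w11.png',cv2.convertScaleAbs(cv2.cvtColor(im,cv2.COLOR_RGB2BGR),alpha=1.8)); pickle.dump(m,open('w11.pkl','wb'))
print('btn ring',proj(m,pw((0,0,3))),'off',proj(m,pw((-12.4,-22,0))),'d1',proj(m,pw((12.4,-22,0))),'heat',proj(m,pw((0,60,27))))
for t in (-36,-32,-28,-24,-20,-16,-12): print(t,end=' ');go(orb(t,s=31),t)
E
```

```text
t 7.93 panel mm [ 13.9 -25.9  14.1] F [ 0.53 -0.55 -0.3 ] gap 4.034573337274904e-05 q [-0.37  0.12 -0.62  0.59  0.09  0.58]
t 7.98 panel mm [ 13.8 -25.8  14. ] F [-0.04 -0.7   0.72] gap 0.00028362838551111616 q [-0.37  0.12 -0.62  0.59  0.09  0.59]
btn ring [259.66262122 186.81399836] off [214.67839096 204.95443547] d1 [253.83136736 230.94953147] heat [354.70278965  81.59789486]
-36 xyz [-0.0002  0.004   0.001 ] a [ 0.0017 -0.0004 -0.0026]
-32 xyz [0.0008 0.0062 0.001 ] a [ 0.0017 -0.0005  0.0672]
-28 xyz [0.0016 0.0085 0.001 ] a [ 0.0017 -0.0005  0.137 ]
-24 xyz [0.0023 0.0108 0.001 ] a [ 0.0017 -0.0006  0.2069]
-20 xyz [0.0029 0.0132 0.001 ] a [ 0.0016 -0.0006  0.2767]
-16 xyz [0.0032 0.0156 0.001 ] a [ 0.0016 -0.0007  0.3465]
-12 xyz [0.0034 0.018  0.001 ] a [ 0.0016 -0.0008  0.4163]
```

View pics/w11.png

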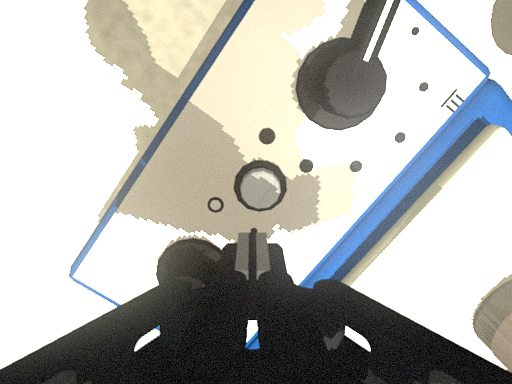

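The predicted marks agree with the picture: ring (215,205), dot 1 (254,231), button (260,186). Pushing at the new radius.

Request:
carry_out:
  plan:
    - {"x":0,"y":0.004,"z":0.001,"ax":0.001,"ay":0,"az":0,"hand":0}
    - {"x":0.0008,"y":0.006,"z":0.001,"ax":0.001,"ay":0,"az":0.067,"hand":0}
    - {"x":0.0016,"y":0.0085,"z":0.001,"ax":0.001,"ay":0,"az":0.137,"hand":0}
    - {"x":0.0023,"y":0.0108,"z":0.001,"ax":0.001,"ay":0,"az":0.207,"hand":0}
    - {"x":0.0023,"y":0.0108,"z":0.001,"ax":0.001,"ay":0,"az":0.207,"hand":0}

```text
clock: 8.4
tcp_pos: [0.5212, -0.0924, 0.0889]
orientation: [0.028, 0.97, 0.203, 0.128]
wrist_force: [0.1, 0.9, -0.3]
finger_gap: 0.0001
```

```bash
python3 - <<'E'
from h import *
here()
s,p,R=cur(); print('toolF',(R.T@s['wrist_force']).round(1))
for t in (-24,-20,-16,-12,-8): print(t,end=' ');go(orb(t,s=31),t)
E
```

```text
t 8.4 panel mm [ 22.8 -33.8  13.2] F [ 0.03  0.87 -0.35] gap 0.00013424260666228605 q [-0.38  0.13 -0.6   0.59  0.1   0.79]
toolF [ 0.4 -0.8  0.3]
-24 xyz [-0.0004 -0.0008  0.0001] a [ 0.0014 -0.0011 -0.0043]
-20 xyz [0.0006 0.0014 0.0002] a [ 0.0013 -0.0011  0.0655]
-16 xyz [0.0014 0.0036 0.0002] a [ 0.0013 -0.0012  0.1354]
-12 xyz [0.0021 0.0059 0.0002] a [ 0.0012 -0.0012  0.2052]
-8 xyz [0.0027 0.0083 0.0002] a [ 0.0012 -0.0013  0.275 ]
```

```bash
python3 - <<'E'
from h import *
im=viewer.read_camera('scene')
i2=im[145:185,150:250]
cv2.imwrite('pics/s12.png',cv2.convertScaleAbs(cv2.cvtColor(cv2.resize(i2,None,fx=8,fy=8,interpolation=2),cv2.COLOR_RGB2BGR),alpha=2.2))
E
```

```text
(no output)
```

View pics/s12.png

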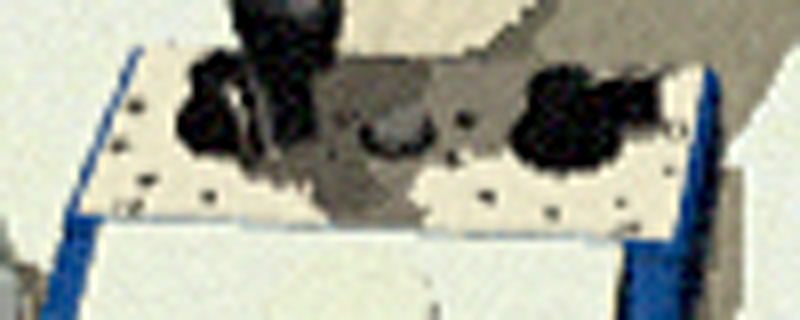

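The white nose line is still near −36°, with the finger just reaching its flank. The tip is narrower in y than I assumed, and the earlier block was the hub. Continuing in small steps.

Request:
carry_out:
  plan:
    - {"x":0.0006,"y":0.0014,"z":0,"ax":0.001,"ay":0,"az":0.065,"hand":0}
    - {"x":0.0014,"y":0.0036,"z":0,"ax":0.001,"ay":0,"az":0.135,"hand":0}
    - {"x":0.0021,"y":0.006,"z":0,"ax":0.001,"ay":0,"az":0.205,"hand":0}
    - {"x":0.0021,"y":0.006,"z":0,"ax":0.001,"ay":0,"az":0.205,"hand":0}

```text
clock: 8.78
tcp_pos: [0.5259, -0.0977, 0.0903]
orientation: [0.014, 0.986, 0.103, 0.131]
wrist_force: [0.1, 0.4, 0.3]
finger_gap: -0.0003
```

```bash
python3 - <<'E'
from h import *
here()
s,p,R=cur(); print('toolF',(R.T@s['wrist_force']).round(1))
for t in (-12,-8,-4,0,4): print(t,end=' ');go(orb(t,s=31),t)
im=viewer.read_camera('scene')
i2=im[145:185,150:250]
cv2.imwrite('pics/s13.png',cv2.convertScaleAbs(cv2.cvtColor(cv2.resize(i2,None,fx=8,fy=8,interpolation=2),cv2.COLOR_RGB2BGR),alpha=2.2))
E
```

```text
t 8.78 panel mm [ 27.7 -39.1  13.3] F [0.22 0.37 0.26] gap -0.0003439469885479474 q [-0.39  0.14 -0.58  0.6   0.1   0.98]
toolF [ 0.3 -0.3 -0.3]
-12 xyz [-0.0004 -0.0008  0.0003] a [ 0.0011 -0.002   0.0023]
-8 xyz [0.0006 0.0014 0.0003] a [ 0.001  -0.002   0.0721]
-4 xyz [0.0014 0.0037 0.0003] a [ 0.001  -0.002   0.1419]
0 xyz [0.0021 0.006  0.0003] a [ 0.0009 -0.0021  0.2117]
4 xyz [0.0026 0.0084 0.0003] a [ 0.0008 -0.0021  0.2816]
```

View pics/s13.png

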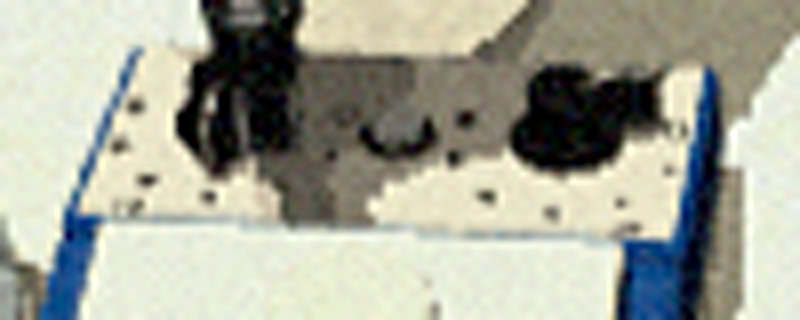

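The nose has swung round and the blob now reaches down to (217,165), with the force back to zero. I'll lift to confirm that it's on dot 3.

```bash
python3 - <<'E'
from h import *
go([5,-80,105],0)
E
```

```text
xyz [-0.0305  0.0355 -0.0917] a [ 0.0006 -0.0017  0.2146]
```

Request:
carry_out:
  plan:
    - {"x":0,"y":-0.004,"z":-0.005,"ax":0,"ay":0,"az":0,"hand":0}
    - {"x":0,"y":-0.004,"z":-0.035,"ax":0,"ay":0,"az":0,"hand":0}
    - {"x":-0.015,"y":0.015,"z":-0.065,"ax":0,"ay":0,"az":0.1,"hand":0}
    - {"x":-0.03,"y":0.035,"z":-0.092,"ax":0,"ay":0,"az":0.214,"hand":0}
    - {"x":-0.03,"y":0.035,"z":-0.092,"ax":0,"ay":0,"az":0.214,"hand":0}
    - {"x":-0.03,"y":0.035,"z":-0.092,"ax":0,"ay":0,"az":0.214,"hand":0}

```text
clock: 9.33
tcp_pos: [0.4809, -0.1391, 0.1754]
orientation: [0.002, 0.991, -0.001, 0.133]
wrist_force: [-0.3, 0.2, -0.5]
finger_gap: -0.0
```

```bash
python3 - <<'E'
from h import *
here(); m=viewer.camera_model('wrist'); im=viewer.read_camera('wrist'); here()
for k in (-36,0,36):
    a=np.radians(k); print(k,'end',proj(m,pw((34*np.cos(a),-60-34*np.sin(a),27))).round(),'dot',proj(m,pw((40*np.cos(a),-60-40*np.sin(a),0))).round())
cv2.imwrite('pics/w14.png',cv2.convertScaleAbs(cv2.cvtColor(im,cv2.COLOR_RGB2BGR),alpha=1.8))
for b in (12,8): go(orb(0,back=b,s=31),0)
E
```

```text
t 9.33 panel mm [  6.4 -80.7 107.1] F [-0.45  0.17 -0.35] gap -2.4610992826315487e-05 q [-0.52 -0.   -0.51  0.83  0.13  1.07]
t 9.38 panel mm [  5.6 -79.6 105.8] F [-0.36  0.62 -0.92] gap 0.0001494719742852094 q [-0.52  0.   -0.51  0.83  0.13  1.07]
-36 end [282. 142.] dot [285. 132.]
0 end [290. 171.] dot [294. 162.]
36 end [280. 197.] dot [283. 191.]
xyz [ 0.0252 -0.0472  0.0928] a [ 0.0011 -0.0032  0.0019]
xyz [ 0.0252 -0.0432  0.0928] a [ 0.0011 -0.0032  0.0019]
```

View pics/w14.png

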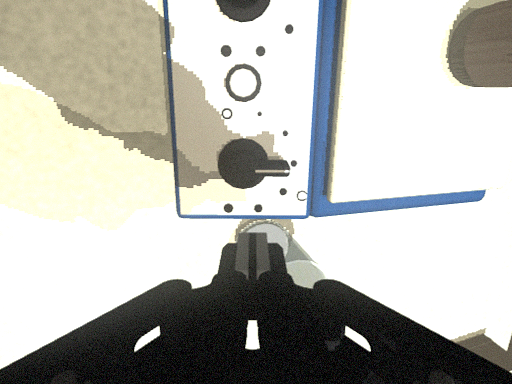

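The nose is exactly on dot 3: its line ends at (289,171) and the dot is at (294,163). Now the final click. The previous one released between nominal −24° and −12°, so I'll go in small steps to at most nominal +24°.

Request:
carry_out:
  plan:
    - {"x":0.025,"y":-0.045,"z":0.03,"ax":0,"ay":-0.003,"az":0,"hand":0}
    - {"x":0.025,"y":-0.045,"z":0.055,"ax":0,"ay":-0.003,"az":0,"hand":0}
    - {"x":0.025,"y":-0.045,"z":0.06,"ax":0,"ay":-0.003,"az":0,"hand":0}
    - {"x":0.025,"y":-0.045,"z":0.08,"ax":0,"ay":-0.003,"az":0,"hand":0}
    - {"x":0.025,"y":-0.045,"z":0.093,"ax":0,"ay":-0.003,"az":0,"hand":0}
    - {"x":0.025,"y":-0.045,"z":0.093,"ax":0,"ay":-0.003,"az":0,"hand":0}
    - {"x":0.025,"y":-0.04,"z":0.093,"ax":0,"ay":-0.003,"az":0,"hand":0}
    - {"x":0.025,"y":-0.037,"z":0.093,"ax":0,"ay":-0.003,"az":0,"hand":0}

```text
clock: 10.05
tcp_pos: [0.5288, -0.1012, 0.0907]
orientation: [0.001, 0.991, 0.0, 0.13]
wrist_force: [0.3, -0.9, 0.4]
finger_gap: -0.0002
```

```bash
python3 - <<'E'
from h import *
here(); 
for t in (0,4,8,12,16,20,24): print(t,end=' ');go(orb(t,s=31),t)
E
```

```text
t 10.05 panel mm [ 30.6 -42.6  12.9] F [ 0.35 -0.9   0.32] gap -0.000229343621107469 q [-0.39  0.15 -0.57  0.61  0.1   1.19]
0 xyz [ 0.0004  0.0019 -0.0001] a [0.0009 0.0005 0.0033]
4 xyz [ 0.0014  0.0041 -0.0001] a [0.0009 0.0005 0.0731]
8 xyz [ 0.0022  0.0064 -0.0001] a [0.0009 0.0004 0.1429]
12 xyz [ 0.0029  0.0087 -0.0001] a [0.0009 0.0004 0.2127]
16 xyz [ 0.0034  0.011  -0.0001] a [0.0009 0.0004 0.2825]
20 xyz [ 0.0038  0.0134 -0.0001] a [9.000e-04 3.000e-04 3.524e-01]
24 xyz [ 0.004   0.0158 -0.0001] a [9.000e-04 3.000e-04 4.222e-01]
```

Request:
carry_out:
  plan:
    - {"x":0.0004,"y":0.002,"z":0,"ax":0,"ay":0,"az":0.003,"hand":0}
    - {"x":0.0014,"y":0.004,"z":0,"ax":0,"ay":0,"az":0.073,"hand":0}
    - {"x":0.0022,"y":0.0064,"z":0,"ax":0,"ay":0,"az":0.143,"hand":0}
    - {"x":0.0029,"y":0.0087,"z":0,"ax":0,"ay":0,"az":0.213,"hand":0}
    - {"x":0.0032,"y":0.0098,"z":0,"ax":0,"ay":0,"az":0.247,"hand":0}
    - {"x":0.0032,"y":0.0098,"z":0,"ax":0,"ay":0,"az":0.247,"hand":0}

```text
clock: 10.55
tcp_pos: [0.5324, -0.1117, 0.0927]
orientation: [-0.015, 0.984, -0.123, 0.13]
wrist_force: [0.7, 0.3, -0.3]
finger_gap: 0.0003
```

```bash
python3 - <<'E'
from h import *
here(); s,p,R=cur(); print('toolF',(R.T@s['wrist_force']).round(1))
for t in (12,14,16,18,20,22,24): print(t,end=' ');go(orb(t,s=31),t)
E
```

```text
t 10.55 panel mm [ 34.6 -53.1  13.9] F [ 0.63  0.35 -0.46] gap 0.0003340000242659391 q [-0.41  0.16 -0.56  0.61  0.1   1.42]
toolF [ 0.5 -0.5  0.5]
12 xyz [-0.0015 -0.0016  0.0009] a [ 0.0013 -0.0014 -0.0354]
14 xyz [-0.0009 -0.0005  0.0009] a [ 0.0013 -0.0015 -0.0005]
16 xyz [-0.0004  0.0006  0.0009] a [ 0.0012 -0.0015  0.0344]
18 xyz [0.0001 0.0017 0.0009] a [ 0.0012 -0.0015  0.0693]
20 xyz [0.0005 0.0028 0.0009] a [ 0.0012 -0.0015  0.1042]
22 xyz [0.0009 0.004  0.0009] a [ 0.0012 -0.0016  0.1391]
24 xyz [0.0013 0.0051 0.0009] a [ 0.0011 -0.0016  0.174 ]
```

The force is zero at nominal 14°, so I'll look before going on.

```bash
python3 - <<'E'
from h import *
im=viewer.read_camera('scene')
i2=im[145:185,150:250]
cv2.imwrite('pics/s15.png',cv2.convertScaleAbs(cv2.cvtColor(cv2.resize(i2,None,fx=8,fy=8,interpolation=2),cv2.COLOR_RGB2BGR),alpha=2.2))
E
```

```text
(no output)
```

View pics/s15.png

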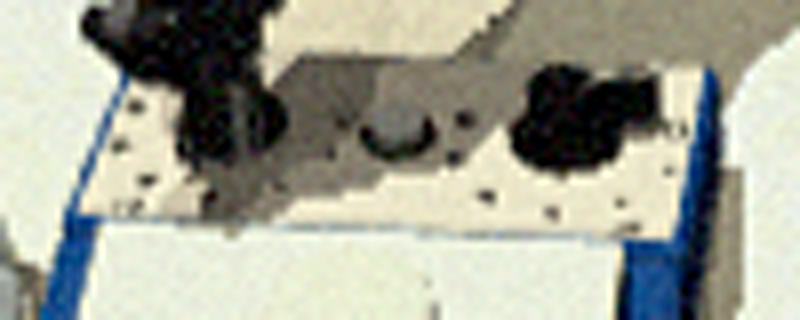

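The scene view is ambiguous, so I'll lift clear and look with the wrist camera.

```bash
python3 -c "
from h import *
go([5,-80,105],14)"
```

```text
xyz [-0.0221  0.0334 -0.0912] a [ 0.0012 -0.0014  0.0011]
```

Request:
carry_out:
  plan:
    - {"x":0,"y":-0.006,"z":-0.003,"ax":0,"ay":0,"az":0,"hand":0}
    - {"x":0,"y":-0.006,"z":-0.035,"ax":0,"ay":0,"az":0,"hand":0}
    - {"x":-0.01,"y":0.015,"z":-0.065,"ax":0,"ay":0,"az":0,"hand":0}
    - {"x":-0.022,"y":0.033,"z":-0.091,"ax":0,"ay":0,"az":0,"hand":0}
    - {"x":-0.022,"y":0.033,"z":-0.091,"ax":0,"ay":0,"az":0,"hand":0}
    - {"x":-0.022,"y":0.033,"z":-0.091,"ax":0,"ay":0,"az":0,"hand":0}

```text
clock: 11.1
tcp_pos: [0.4809, -0.139, 0.1752]
orientation: [-0.014, 0.984, -0.122, 0.132]
wrist_force: [-0.1, -0.4, 1.2]
finger_gap: 0.0001
```

```bash
python3 - <<'E'
from h import *
here(); m=viewer.camera_model('wrist'); im=viewer.read_camera('wrist'); here()
print('axis',proj(m,pw((0,-60,27))))
for k in (0,18,36):
    a=np.radians(k); print(k,'end',proj(m,pw((34*np.cos(a),-60-34*np.sin(a),27))).round(),'dot',proj(m,pw((40*np.cos(a),-60-40*np.sin(a),0))).round())
cv2.imwrite('pics/w16.png',cv2.convertScaleAbs(cv2.cvtColor(im,cv2.COLOR_RGB2BGR),alpha=1.8))
for b in (5,): go(orb(8,back=b,s=31),8)
go([0,0,40],0)
E
```

```text
t 11.1 panel mm [  6.3 -80.6 106.9] F [ 0.24 -0.35  1.17] gap 6.259846009170284e-05 q [-0.52 -0.   -0.51  0.83  0.13  1.31]
t 11.15 panel mm [  5.7 -79.9 105.6] F [-0.82 -0.66 -0.34] gap 0.0001147593247037894 q [-0.52  0.   -0.51  0.83  0.13  1.31]
axis [235.43502593 173.82563521]
0 end [282. 162.] dot [286. 153.]
18 end [283. 177.] dot [287. 169.]
36 end [279. 191.] dot [283. 184.]
xyz [ 0.018  -0.0417  0.0926] a [ 0.002  -0.0035 -0.1037]
xyz [-0.0251 -0.0763  0.0654] a [ 0.0022 -0.0034 -0.2433]
```

View pics/w16.png

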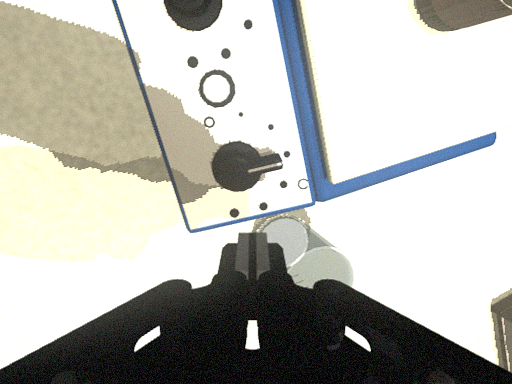

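The nose is still on dot 3: its line ends at (282,162) and dot 3 is at (287,153). The finger had only just reached it. I'll go down again and push farther in small steps.

Request:
carry_out:
  plan:
    - {"x":0.018,"y":-0.042,"z":0.03,"ax":0,"ay":-0.003,"az":-0.1,"hand":0}
    - {"x":0.018,"y":-0.042,"z":0.055,"ax":0,"ay":-0.003,"az":-0.1,"hand":0}
    - {"x":0.018,"y":-0.042,"z":0.06,"ax":0,"ay":-0.003,"az":-0.1,"hand":0}
    - {"x":0.018,"y":-0.042,"z":0.08,"ax":0,"ay":-0.003,"az":-0.1,"hand":0}
    - {"x":0.018,"y":-0.042,"z":0.092,"ax":0,"ay":-0.003,"az":-0.1,"hand":0}
    - {"x":0.018,"y":-0.042,"z":0.0925,"ax":0,"ay":-0.003,"az":-0.1,"hand":0}

```text
clock: 11.65
tcp_pos: [0.5297, -0.1007, 0.088]
orientation: [-0.009, 0.989, -0.072, 0.127]
wrist_force: [-0.0, 0.2, 0.0]
finger_gap: -0.0002
```

```bash
python3 - <<'E'
from h import *
here(); 
for t in (8,12,14,16,18,20,22,24): print(t,end=' ');go(orb(t,s=31),t)
E
```

```text
t 11.65 panel mm [ 30.8 -42.1  10.1] F [-0.03  0.17  0.05] gap -0.0001982964199296635 q [-0.39  0.16 -0.57  0.61  0.1   1.34]
8 xyz [ 0.003   0.0065 -0.0029] a [ 0.0002  0.0059 -0.003 ]
12 xyz [ 0.004   0.0087 -0.0029] a [0.0004 0.0059 0.0668]
14 xyz [ 0.0044  0.0098 -0.0029] a [0.0005 0.0059 0.1017]
16 xyz [ 0.0049  0.011  -0.0029] a [0.0006 0.0059 0.1366]
18 xyz [ 0.0052  0.0121 -0.0029] a [0.0007 0.0059 0.1716]
20 xyz [ 0.0055  0.0133 -0.0029] a [0.0008 0.0059 0.2065]
22 xyz [ 0.0058  0.0144 -0.0029] a [0.0009 0.0058 0.2414]
24 xyz [ 0.0061  0.0156 -0.0029] a [0.001  0.0058 0.2763]
```

Request:
carry_out:
  plan:
    - {"x":0.003,"y":0.004,"z":-0.003,"ax":0,"ay":0.006,"az":0,"hand":0}
    - {"x":0.003,"y":0.0065,"z":-0.003,"ax":0,"ay":0.006,"az":0,"hand":0}
    - {"x":0.004,"y":0.0087,"z":-0.003,"ax":0,"ay":0.006,"az":0.067,"hand":0}
    - {"x":0.0044,"y":0.0098,"z":-0.003,"ax":0,"ay":0.006,"az":0.1,"hand":0}
    - {"x":0.0049,"y":0.011,"z":-0.003,"ax":0,"ay":0.006,"az":0.137,"hand":0}
    - {"x":0.0049,"y":0.011,"z":-0.003,"ax":0,"ay":0.006,"az":0.137,"hand":0}

```text
clock: 12.15
tcp_pos: [0.5327, -0.1132, 0.0931]
orientation: [-0.017, 0.981, -0.14, 0.13]
wrist_force: [1.3, -0.0, 1.5]
finger_gap: 0.0
```

```bash
python3 - <<'E'
from h import *
here(); s,p,R=cur(); print('toolF',(R.T@s['wrist_force']).round(1))
for t in (16,18,20,22,24): print(t,end=' ');go(orb(t,s=31),t)
E
```

```text
t 12.15 panel mm [ 35.1 -54.6  14.2] F [ 1.62 -0.02  1.09] gap 1.1491791464098006e-05 q [-0.41  0.16 -0.56  0.61  0.1   1.45]
toolF [ 1.6 -0.4 -1.1]
16 xyz [-0.0012 -0.0007  0.0012] a [ 0.0013 -0.0023 -0.0016]
18 xyz [-0.0007  0.0004  0.0012] a [ 0.0013 -0.0023  0.0333]
20 xyz [-0.0002  0.0015  0.0012] a [ 0.0013 -0.0024  0.0682]
22 xyz [0.0002 0.0027 0.0012] a [ 0.0012 -0.0024  0.1032]
24 xyz [0.0006 0.0038 0.0012] a [ 0.0012 -0.0024  0.1381]
```

```bash
python3 - <<'E'
from h import *
m=viewer.camera_model('wrist'); im=viewer.read_camera('wrist'); here()
cv2.imwrite('pics/w17.png',cv2.convertScaleAbs(cv2.cvtColor(im,cv2.COLOR_RGB2BGR),alpha=1.8))
im=viewer.read_camera('top')[205:265,280:370]
cv2.imwrite('pics/t17.png',cv2.convertScaleAbs(cv2.cvtColor(cv2.resize(im,None,fx=6,fy=6,interpolation=2),cv2.COLOR_RGB2BGR),alpha=2.5))
E
```

```text
t 12.2 panel mm [ 35.  -54.5  14.1] F [-0.07  0.79  0.65] gap -6.673335756261262e-05 q [-0.41  0.16 -0.56  0.61  0.1   1.45]
```

View pics/w17.png

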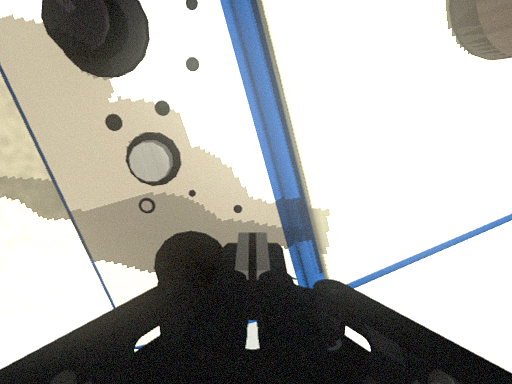

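View pics/t17.png

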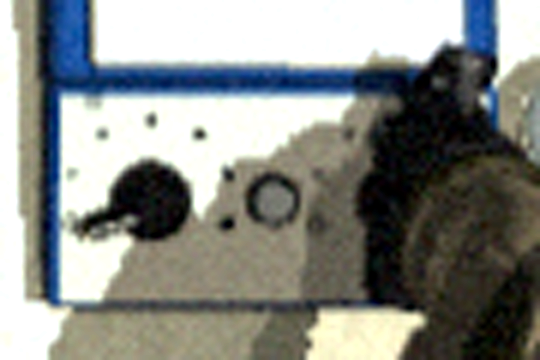

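The nose is hidden, but the geometry means the finger must be on it, with the detent near its zero-force mid-point. I'll go on a few degrees, still far below the limit.

Request:
carry_out:
  plan:
    - {"x":-0.0007,"y":0.0004,"z":0.001,"ax":0.001,"ay":-0.002,"az":0.033,"hand":0}
    - {"x":-0.0002,"y":0.0015,"z":0.001,"ax":0.001,"ay":-0.002,"az":0.068,"hand":0}
    - {"x":0.0002,"y":0.0027,"z":0.001,"ax":0.001,"ay":-0.002,"az":0.103,"hand":0}
    - {"x":0.0006,"y":0.0038,"z":0.001,"ax":0.001,"ay":-0.002,"az":0.138,"hand":0}
    - {"x":0.0006,"y":0.0038,"z":0.001,"ax":0.001,"ay":-0.002,"az":0.138,"hand":0}

```text
clock: 12.67
tcp_pos: [0.5327, -0.1172, 0.0923]
orientation: [-0.027, 0.97, -0.207, 0.128]
wrist_force: [-0.5, -0.3, 0.2]
finger_gap: -0.0001
```

```bash
python3 - <<'E'
from h import *
here(); s,p,R=cur(); print('toolF',(R.T@s['wrist_force']).round(1))
go([5,-85,105],24)
E
```

```text
t 12.67 panel mm [ 34.8 -58.6  13.5] F [-0.45 -0.34  0.37] gap -0.00014716747037681348 q [-0.42  0.16 -0.55  0.62  0.11  1.58]
toolF [-0.3  0.5 -0.4]
xyz [-0.0165  0.0362 -0.0915] a [ 0.0003 -0.0011  0.0019]
```

Request:
carry_out:
  plan:
    - {"x":0,"y":-0.006,"z":-0.003,"ax":0,"ay":0,"az":0,"hand":0}
    - {"x":0,"y":-0.006,"z":-0.035,"ax":0,"ay":0,"az":0,"hand":0}
    - {"x":-0.01,"y":0.015,"z":-0.065,"ax":0,"ay":0,"az":0,"hand":0}
    - {"x":-0.016,"y":0.033,"z":-0.091,"ax":0,"ay":0,"az":0,"hand":0}
    - {"x":-0.016,"y":0.033,"z":-0.091,"ax":0,"ay":0,"az":0,"hand":0}
    - {"x":-0.016,"y":0.033,"z":-0.091,"ax":0,"ay":0,"az":0,"hand":0}

```text
clock: 13.17
tcp_pos: [0.4826, -0.1415, 0.1752]
orientation: [-0.026, 0.969, -0.207, 0.13]
wrist_force: [-0.1, 0.1, 0.5]
finger_gap: -0.0001
```

```bash
python3 - <<'E'
from h import *
here(); m=viewer.camera_model('wrist'); im=viewer.read_camera('wrist'); here()
for k in (0,18,36):
    a=np.radians(k); print(k,'end',proj(m,pw((34*np.cos(a),-60-34*np.sin(a),27))).round(),'dot',proj(m,pw((40*np.cos(a),-60-40*np.sin(a),0))).round())
cv2.imwrite('pics/w18.png',cv2.convertScaleAbs(cv2.cvtColor(im,cv2.COLOR_RGB2BGR),alpha=1.8))
go([0,0,30],24)
E
```

```text
t 13.17 panel mm [  8.  -83.1 106.4] F [0.09 0.11 0.52] gap -0.00013804067854730778 q [-0.52  0.   -0.5   0.83  0.13  1.48]
t 13.22 panel mm [  7.3 -82.4 105.2] F [-1.11 -0.09 -0.64] gap -1.491660462823904e-05 q [-0.52  0.01 -0.5   0.83  0.13  1.48]
0 end [272. 156.] dot [277. 146.]
18 end [275. 170.] dot [280. 161.]
36 end [274. 185.] dot [279. 177.]
xyz [-0.0403 -0.0724  0.075 ] a [ 0.0004 -0.0032  0.0021]
```

View pics/w18.png

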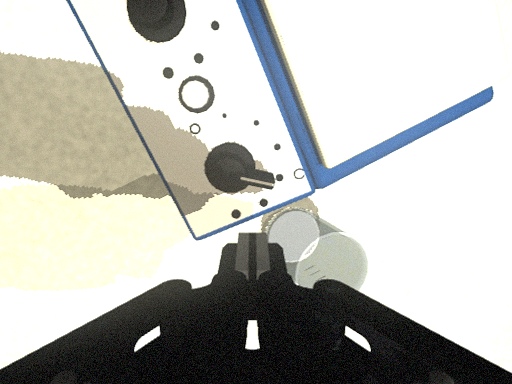

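The nose line ends at (272,185), against a prediction of (274,185) for 36°. It points at dot 4 (279,178), so the selector is there. Now to the start button.

Request:
carry_out:
  plan:
    - {"x":-0.02,"y":-0.036,"z":0.01,"ax":0,"ay":-0.003,"az":0.002,"hand":0}
    - {"x":-0.04,"y":-0.072,"z":0.03,"ax":0,"ay":-0.003,"az":0.002,"hand":0}
    - {"x":-0.04,"y":-0.072,"z":0.06,"ax":0,"ay":-0.003,"az":0.002,"hand":0}
    - {"x":-0.04,"y":-0.072,"z":0.075,"ax":0,"ay":-0.003,"az":0.002,"hand":0}
    - {"x":-0.04,"y":-0.072,"z":0.075,"ax":0,"ay":-0.003,"az":0.002,"hand":0}
    - {"x":-0.04,"y":-0.072,"z":0.075,"ax":0,"ay":-0.003,"az":0.002,"hand":0}

```text
clock: 13.72
tcp_pos: [0.494, -0.0577, 0.0976]
orientation: [-0.027, 0.97, -0.207, 0.126]
wrist_force: [-0.4, -0.6, -0.2]
finger_gap: 0.0001
```

```bash
python3 - <<'E'
from h import *
here(); im=viewer.read_camera('wrist'); here()
cv2.imwrite('pics/w19.png',cv2.convertScaleAbs(cv2.cvtColor(im,cv2.COLOR_RGB2BGR),alpha=1.8))
for z in (12,9,6,3,1): go([0,0,z],24)
E
```

```text
t 13.72 panel mm [-1.3  0.8 28.6] F [-0.4  -0.57 -0.07] gap 7.274239769148668e-05 q [-0.33  0.07 -0.65  0.61  0.08  1.67]
t 13.77 panel mm [-0.1  0.  29.7] F [ 0.53 -0.01 -0.69] gap 0.00018392585997712942 q [-0.33  0.06 -0.65  0.61  0.08  1.67]
xyz [ 0.0001 -0.      0.0177] a [0.0003 0.0014 0.001 ]
xyz [ 0.0001 -0.      0.0207] a [0.0003 0.0014 0.001 ]
xyz [ 0.0001 -0.      0.0237] a [0.0003 0.0014 0.001 ]
xyz [ 0.0001 -0.      0.0267] a [0.0003 0.0014 0.001 ]
xyz [ 0.0001 -0.      0.0287] a [0.0003 0.0014 0.001 ]
```

View pics/w19.png

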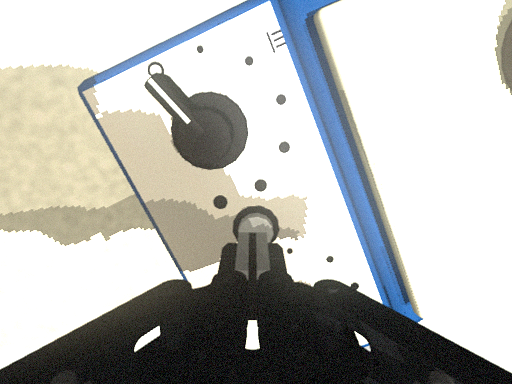

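The fingertip is centred over the button at (256,228), and the heating nose is still on its ring at (155,70). Pressing down now.

Request:
carry_out:
  plan:
    - {"x":0,"y":0,"z":0.01,"ax":0,"ay":0,"az":0,"hand":0}
    - {"x":0,"y":0,"z":0.018,"ax":0,"ay":0,"az":0,"hand":0}
    - {"x":0,"y":0,"z":0.021,"ax":0,"ay":0,"az":0,"hand":0}
    - {"x":0,"y":0,"z":0.024,"ax":0,"ay":0,"az":0,"hand":0}
    - {"x":0,"y":0,"z":0.027,"ax":0,"ay":0,"az":0,"hand":0}
    - {"x":0,"y":0,"z":0.027,"ax":0,"ay":0,"az":0,"hand":0}

```text
clock: 14.27
tcp_pos: [0.5021, -0.0589, 0.0736]
orientation: [-0.027, 0.97, -0.207, 0.127]
wrist_force: [-3.1, 0.2, 5.2]
finger_gap: -0.0
```

```bash
python3 -c "
from h import *
here(); go([0,0,0],24)"
```

```text
t 14.27 panel mm [ 0.2 -0.4  3.4] F [-1.67  0.21  5.8 ] gap -4.022806849810283e-06 q [-0.32  0.11 -0.67  0.54  0.08  1.68]
xyz [-0.0004 -0.0003  0.0034] a [0.0007 0.0006 0.0007]
```

The force is 5.8 N, above the 4 N needed for full travel, with the tip near 4 mm. I'll push a little more so the stop is certain.

Request:
carry_out:
  plan:
    - {"x":0,"y":0,"z":0.002,"ax":0,"ay":0,"az":0,"hand":0}
    - {"x":0,"y":0,"z":0.003,"ax":0,"ay":0,"az":0,"hand":0}

```text
clock: 14.43
tcp_pos: [0.5024, -0.059, 0.073]
orientation: [-0.026, 0.97, -0.207, 0.128]
wrist_force: [-21.8, 3.8, 38.6]
finger_gap: -0.0
```

```bash
python3 -c "
from h import *
here(); go([-10,-75,105],20)"
```

```text
t 14.43 panel mm [ 0.4 -0.5  2.7] F [-11.09   3.7   42.96] gap -3.277632007800364e-05 q [-0.32  0.11 -0.67  0.54  0.08  1.68]
xyz [ 0.0208  0.0724 -0.1023] a [ 0.001  -0.0001 -0.0695]
```

That's a hard stop at 43 N on the fingertip, so the button is fully down. Releasing straight up, then moving to the viewing pose.

Request:
carry_out:
  plan:
    - {"x":0,"y":0,"z":-0.01,"ax":0,"ay":0,"az":0,"hand":0}
    - {"x":0,"y":0,"z":-0.04,"ax":0,"ay":0,"az":0,"hand":0}
    - {"x":0,"y":0.01,"z":-0.07,"ax":0,"ay":0,"az":0,"hand":0}
    - {"x":0.01,"y":0.04,"z":-0.09,"ax":0,"ay":0,"az":0,"hand":0}
    - {"x":0.02,"y":0.072,"z":-0.102,"ax":0,"ay":0,"az":0,"hand":0}
    - {"x":0.02,"y":0.072,"z":-0.102,"ax":0,"ay":0,"az":0,"hand":0}
    - {"x":0.02,"y":0.072,"z":-0.102,"ax":0,"ay":0,"az":0,"hand":0}

```text
clock: 15.02
tcp_pos: [0.4657, -0.1349, 0.1701]
orientation: [-0.026, 0.969, -0.209, 0.129]
wrist_force: [-0.7, 0.4, -0.9]
finger_gap: -0.0001
```

```bash
python3 - <<'E'
from h import *
here(); m=viewer.camera_model('wrist'); im=viewer.read_camera('wrist'); t=viewer.read_camera('scene'); here()
for k in (0,36,72):
    a=np.radians(k); print(k,'end',proj(m,pw((34*np.cos(a),-60-34*np.sin(a),27))).round(),'dot',proj(m,pw((40*np.cos(a),-60-40*np.sin(a),0))).round())
a=cv2.convertScaleAbs(cv2.cvtColor(im,cv2.COLOR_RGB2BGR),alpha=1.8)
cv2.imwrite('pics/w20.png',a)
cv2.imwrite('pics/s20.png',cv2.cvtColor(t,cv2.COLOR_RGB2BGR))
d=cv2.absdiff(cv2.imread('pics/scene0.png'),cv2.imread('pics/s20.png')).max(2)
for n,(x0,y0,x1,y1) in dict(jar=(180,172,214,220),bottle=(250,155,285,225),cyl=(290,165,328,242),beaker=(120,155,152,195)).items(): print(n,(d[y0:y1,x0:x1]>40).mean().round(3))
E
```

```text
t 15.02 panel mm [ -9.7 -76.5 105.9] F [-0.91  0.41 -0.67] gap -0.00010274585607553507 q [-0.53 -0.03 -0.55  0.82  0.13  1.48]
t 15.12 panel mm [-11.1 -74.  104.4] F [ 0.71 -0.48 -0.08] gap -0.00015686450183290007 q [-0.53 -0.02 -0.55  0.82  0.13  1.48]
0 end [299. 154.] dot [301. 144.]
36 end [301. 183.] dot [303. 175.]
72 end [286. 207.] dot [287. 201.]
jar 0.0
bottle 0.0
cyl 0.0
beaker 0.0
```

View pics/w20.png

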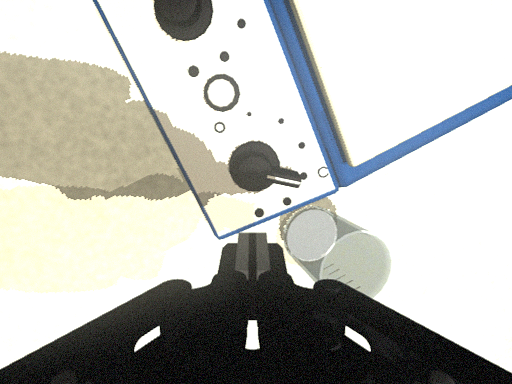

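View pics/s20.png

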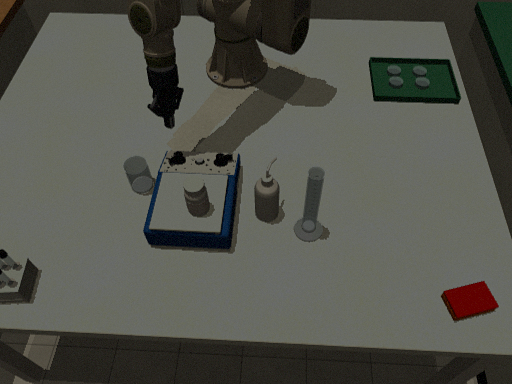

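The nose line ends at (299,184), against a prediction of (301,183) for dot 4. The button is up and nothing around the stirrer has changed. Handing in.

```bash
python3 -c "
from workcell import env
print(env.hand_in())"
```

```text
the job is handed in; nothing more can be done
None
```

The stirring selector is at dot 4, the start button has been pressed and released, and the job was handed in at about 15 s. I pushed the nose round from dot 1 click by click with the shut fingertips, and never took it between the fingers.

**Last checks:**
- **Stirring selector:** the nose line ends at pixel (299,184), against (301,183) expected for dot 4.
- **Start button:** it reached its hard stop with the tip 2.7 to 3.4 mm above the panel. It looks up again in the picture afterwards.
- **Heating selector:** it was still on its open ring in the close view just before the press. Only the small scene picture covers it after that, and I saw no change.
- **Jar, bottle, beaker and cylinder:** the scene pictures from the start and the end show no change at any of them.
- **Arm:** it ended about 105 mm above the panel, with less than about 1.2 N on the wrist.

**What went less well:**
- Two attempts at the second click jammed, probably on the nose's top and then the hub, with up to about 20 N in total. Pushing farther out on the nose solved it.
- The first try at the last click stopped short and the selector stayed at dot 3, so I repeated it with a slightly longer push.
- The button press peaked at about 44 N on the fingertip, more than needed. The 40 N limit is stated for the arm and the gripper's body, and I could not check whether fingertip force counts towards it.

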